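Ready the storm lamp

ROBOT

A 7-joint arm with a two-finger parallel gripper is mounted at the origin on the work surface. World frame = base frame: x ahead of the robot, y to its left, z up, the work surface at z = 0. Lengths are in m, angles in rad, forces in N, time in s.
With the tool pointing down it reaches from about 0.425 to 1.025 m from the base axis. Payload 3.6 kg.
Tool frame: the origin (TCP) lies midway between the tips of the shut fingers; the grasp point (between the pads) lies 19 mm behind it (grip_depth is the distance from the TCP to the grasp point, in m); z points along the fingers, x is the direction in which the jaws open and shut, and the axes are right-handed (so a half turn about z gives the same grasp; the last joint's range is limited). The gripper opens to 85 mm and grips with 20 to 120 N. Pads are 22 mm wide; open, the fingers measure 114 mm over their backs; the gripper's body (76 mm by 85 mm) begins 54 mm behind the grasp point. The pads swing forward as they close: fully open they stand 13 mm farther back than shut.
Start: joints at [-0.093, 0.591, 0.048, 1.609, -0.033, 0.943, -0.034], TCP at [0.725, 0, 0.231] pointing down, gripper open.
Joint ranges: [-2.69, 2.69], [-0.47, 2.24], [-1.27, 1.36], [0.19, 2.51], [-1.53, 4.68], [0.08, 2.07], [-3.09, 3.09]. Speed limits (rad/s): [2.57, 2.57, 3.14, 3.14, 3.14, 3.14, 3.14].

INTERFACE

Orientations are given as a 3x3 rotation matrix whose columns are the frame's x, y, z axes.
In Python, from bench import get_state, camera, camera_params, hand_in, grip_depth gives the robot as it stands.
- The arm moves only by the shell command python3 -m creep 'ROWS' [FORCE]. ROWS is JSON, a list of rows, each a list of 3 entries, a list of its own where there are three numbers: the shift along the tool's x, y, z each as a share of 8 cm, from -1 to 1, then the turn, a rotation vector about the tool's x, y, z each as a share of 180 degrees, from -1 to 1, then the opening, from 0 (shut) to 1 (fully open). In form: [[[x, y, z], [rx, ry, rz], fingers], ...]. A call has exactly 8 rows; each row is the pose to reach, as a shift and turn from the pose commanded when the call began, along the tool's axes at that moment, turning the shorter way round; what a row does not reach only later rows make up. A row lasts 1/8 s, in which the tool goes at most 62.5 mm and 10.7 degrees, less where a joint would pass 70% of its speed; a pose out of reach is approached as far as the arm can. A call with a number of a shift or a turn outside -1 to 1 is refused whole. A call with a gripper value outside its range is refused whole. The fingers move at their own pace and stop on an object; FORCE is the grip in N (left out, the last holds). Time passes only in rows, so rows that repeat a pose let the fingers close, or fill a call up. It gives the time, the measured TCP pose, the force and the opening at its end, in the units of the state.
- get_state(): the state, without advancing time (a new reading comes with each control period).
- camera(name): name is "scene" or "side" or "wrist"; returns the picture (400x640x3 uint8, red, green, blue); there is no depth.
- camera_params(name): a dict with "intrinsics" (3x3 intrinsics, pixels), "dist_coeffs" ([k1, k2, p1, p2, k3] as OpenCV has them; the pictures are not rectified), "world_to_cam" (4x4, takes a point from world to camera coordinates). Camera axes: x right, y down, z forward; pixel columns grow to the right and rows downward; lengths in m; the calibration is good to about 2 mm. A picture is of the moment at which its call begins: read the wrist's pose just before it. camera_params takes no time and is no camera call; for the wrist camera it gives the pose at the moment of the call.
- hand_in(): hands the job in, once; it reports no verdict.
The state is a dict: "clock": time; "qpos": joint angles; "dq": joint speeds; "joint_efforts": joint torques, N m; "tcp_pos": TCP position; "ee_rot": TCP orientation; "contact_force": force on the tool from outside, world axes, zero at the start; "torque": the same for the moment, N m; "grip_width": opening from 0.0 (shut) to 1.0 (fully open).
Only numpy, scipy, OpenCV 4.12 (cv2) and the standard library are available. Lean on these libraries where they do the work, as an engineer would, in place of code of your own. Each camera call takes 0.05 s, during which the arm holds its last target.

TASK

A storm is coming and the power may fail: get the storm lamp on the mudroom bench ready. Slide every power pack lying on the bench fully home into a bay of the lamp, one to a bay, and pull both lamp masts up until their lock buttons click out; only when all that is done, press the lamp's push switch fully and let it spring back. Leave the ice scraper and the flashlight where they lie.

Things in the scene. Friction and masses are not known exactly. Their poses are not given: they have to be found in the camera images.
- station: Storm lamp: low grey metal appliance fixed to the bench, 256 mm wide, 128 deep, with four bays along its front. Origin: middle of the front edge at bench level; x points into the bays (away from the robot), y left along the front, z up; turned up to 10 degrees. Behind the bays (x 78 to 128 mm) a housing 52 mm high carries, at x = 103, the masts (y = +105, -105) and the switch (y = 0).
- bay1 (a point): Centre of the mouth of bay 1 from the left (y = 93 mm in the lamp's frame), 12 mm up; axes as the lamp's. Bays are 54 mm wide, 29 high (roof top at 37), 78 deep, without floor: packs slide on the bench. Walls between are 8 mm thick with rounded noses. A pack fully home has its centre 33 mm past the mouth and sticks out 12 mm.
- bay2 (a point): Centre of the mouth of bay 2 from the left (y = 31 mm in the lamp's frame), 12 mm up; axes as the lamp's. Bays are 54 mm wide, 29 high (roof top at 37), 78 deep, without floor: packs slide on the bench. Walls between are 8 mm thick with rounded noses. A pack fully home has its centre 33 mm past the mouth and sticks out 12 mm.
- bay3 (a point): Centre of the mouth of bay 3 from the left (y = -31 mm in the lamp's frame), 12 mm up; axes as the lamp's. Bays are 54 mm wide, 29 high (roof top at 37), 78 deep, without floor: packs slide on the bench. Walls between are 8 mm thick with rounded noses. A pack fully home has its centre 33 mm past the mouth and sticks out 12 mm.
- bay4 (a point): Centre of the mouth of bay 4 from the left (y = -93 mm in the lamp's frame), 12 mm up; axes as the lamp's. Bays are 54 mm wide, 29 high (roof top at 37), 78 deep, without floor: packs slide on the bench. Walls between are 8 mm thick with rounded noses. A pack fully home has its centre 33 mm past the mouth and sticks out 12 mm.
- pack1_mid (a point): Power pack, a flat grey plastic bar 90 x 50 x 24 mm (x, y, z) with a darker inset on top, about 0.19 kg, lying flat; the point is its centre, 12 mm up, x along its length. Either end may go in first; all packs are alike and any bay suits. Three or four packs are there; an absent one reads None.
- pack2_mid (a point): Power pack, a flat grey plastic bar 90 x 50 x 24 mm (x, y, z) with a darker inset on top, about 0.19 kg, lying flat; the point is its centre, 12 mm up, x along its length. Either end may go in first; all packs are alike and any bay suits. Three or four packs are there; an absent one reads None.
- pack3_mid (a point): Power pack, a flat grey plastic bar 90 x 50 x 24 mm (x, y, z) with a darker inset on top, about 0.19 kg, lying flat; the point is its centre, 12 mm up, x along its length. Either end may go in first; all packs are alike and any bay suits. Three or four packs are there; an absent one reads None.
- pack4_mid (a point): Power pack, a flat grey plastic bar 90 x 50 x 24 mm (x, y, z) with a darker inset on top, about 0.19 kg, lying flat; the point is its centre, 12 mm up, x along its length. Either end may go in first; all packs are alike and any bay suits. Three or four packs are there; an absent one reads None.
- lamp_left (a point): Centre of the left (+y) lamp head, a white and aluminium upright cylinder 38 mm in diameter and 45 mm tall on top of its telescoping mast; the head is what one takes hold of. Its centre is 197.5 mm above the bench with the mast fully down, 307.5 mm fully up; below it is a 28 mm square aluminium sleeve that ends 170 mm above the bench.
- mast_left (a joint): How far the left mast is pulled up, m: 0 fully down, 0.110 its hard stop. It slides straight up against about 5 N of friction plus 2 N of weight and stays where it is left. From about 0.1075 on its lock button springs out, and the mast can then not go down again.
- lock_left (a joint): The left mast's spring lock button (brass, 8 mm round) on the far (+x) face of the sleeve, 155 mm above the bench, m: 0 held in behind the sleeve, 0.007 sprung out through its hole, the mast then being locked up.
- lamp_right (a point): Centre of the right (-y) lamp head, a white and aluminium upright cylinder 38 mm in diameter and 45 mm tall on top of its telescoping mast; the head is what one takes hold of. Its centre is 197.5 mm above the bench with the mast fully down, 307.5 mm fully up; below it is a 28 mm square aluminium sleeve that ends 170 mm above the bench.
- mast_right (a joint): How far the right mast is pulled up, m: 0 fully down, 0.110 its hard stop. It slides straight up against about 5 N of friction plus 2 N of weight and stays where it is left. From about 0.1075 on its lock button springs out, and the mast can then not go down again.
- lock_right (a joint): The right mast's spring lock button (brass, 8 mm round) on the far (+x) face of the sleeve, 155 mm above the bench, m: 0 held in behind the sleeve, 0.007 sprung out through its hole, the mast then being locked up.
- switch (a joint): Lamp's push switch, m: 0 released, 0.006 fully pressed; springs back. Fully down takes 5 N; 0.004 counts as pressed.
- switch_top (a point): Centre of the top of the round black push switch (28 mm across), on the housing half-way between the masts; it is pressed straight down.
- scraper: Bystander, to be left alone: blue plastic ice scraper, 232 mm long, blade 100 mm wide, 22 mm high. Origin under its centre.
- flashlight: Bystander, to be left alone: aluminium flashlight lying on its side, 160 mm long, 36 mm thick. Origin under its centre.

How it is judged:
By the outcome, as a careful person would: the job done as asked, in the order asked, and still so for the second after the job is handed in, with the robot touching nothing.
Of pack1, pack2, pack3, pack4 only 3 to 4 are there at a start; the rules pass over those that are not, and their reading is None.
At some moment in a run one of pack1, pack2, pack3, pack4 may be knocked a few centimetres aside while the robot is not near it.
Once in a run the grip may slacken for a moment while it holds something.
It also fails if it takes over 210 s, if anything falls off the work surface, if the arm or the gripper's body presses on something with over 40 N, if the wrist force passes 120 N, or if a joint passes its speed limit or range.

## Working session

There is one attempt and no reset: what is moved stays moved. The work goes in short steps, Python scripts to look and compute and a shell command to move; the robot and the scene stay as the last step left them, time stands still between calls to the robot, and variables do not carry over. Pictures are saved under pics/ and viewed, and the job is handed in when it is done.

```bash
ls; mkdir -p pics; python3 - <<'E'
from bench import *
import cv2
print(get_state(), grip_depth)
for n in ["scene","side","wrist"]:
    p=camera_params(n); print(n,p)
    cv2.imwrite(f"pics/{n}0.png",camera(n)[:,:,::-1])
E
```

```text
pics
{'clock': 0.0, 'qpos': array([-0.09351083,  0.59209116,  0.04830706,  1.60986861, -0.03330459,
        0.94270428, -0.03369487]), 'dq': array([-8.79478667e-04, -1.32012594e-03, -4.58290013e-04, -1.82869441e-05,
       -8.81722023e-05, -5.25499392e-04,  1.28936575e-03]), 'joint_efforts': array([ 3.78132427e-04, -5.48684978e+01,  1.54672019e+00, -1.98121297e+01,
        9.43630905e-03,  8.90732801e-03, -1.16924070e-05]), 'tcp_pos': array([7.24148238e-01, 9.58571191e-06, 2.30143967e-01]), 'ee_rot': array([[ 9.99997436e-01,  8.67166577e-05, -2.26283499e-03],
       [ 8.64293528e-05, -9.99999988e-01, -1.27064243e-04],
       [-2.26284598e-03,  1.26868342e-04, -9.99997432e-01]]), 'contact_force': array([-0.00439782,  0.146761  ,  0.91004214]), 'torque': array([ 0.0331304 , -0.01382061, -0.02606138]), 'grip_width': 1.004328350618903} 0.0187
scene {'intrinsics': array([[510.32535405,   0.        , 318.5766567 ],
       [  0.        , 510.32535405, 202.77988124],
       [  0.        ,   0.        ,   1.        ]]), 'dist_coeffs': array([-0.12068706,  0.        ,  0.        ,  0.        ,
[... 721 characters left out ...]
9223,  1.10093504],
       [ 0.        ,  0.        ,  0.        ,  1.        ]])}
wrist {'intrinsics': array([[335.37469981,   0.        , 324.01812022],
       [  0.        , 335.37469981, 190.67395664],
       [  0.        ,   0.        ,   1.        ]]), 'dist_coeffs': array([0.02432573, 0.        , 0.        , 0.        , 0.        ]), 'world_to_cam': array([[ 9.99994213e-01, -1.59537429e-04, -3.39835505e-03,
        -7.23128931e-01],
       [ 7.38213043e-04, -9.64925126e-01,  2.62524201e-01,
        -3.46270906e-02],
       [-3.32104061e-03, -2.62525191e-01, -9.64919424e-01,
         3.78557670e-01],
       [ 0.00000000e+00,  0.00000000e+00,  0.00000000e+00,
         1.00000000e+00]])}
```

View pics/scene0.png

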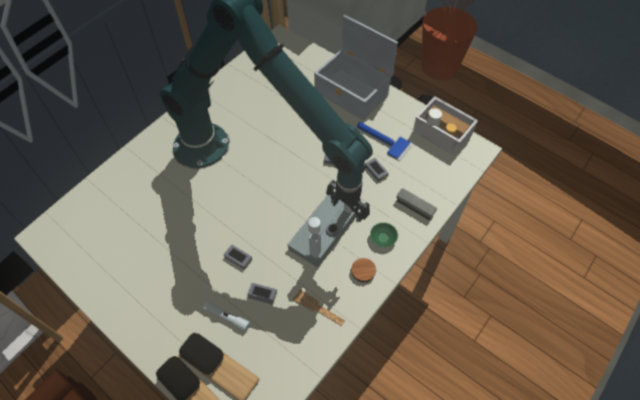

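View pics/side0.png

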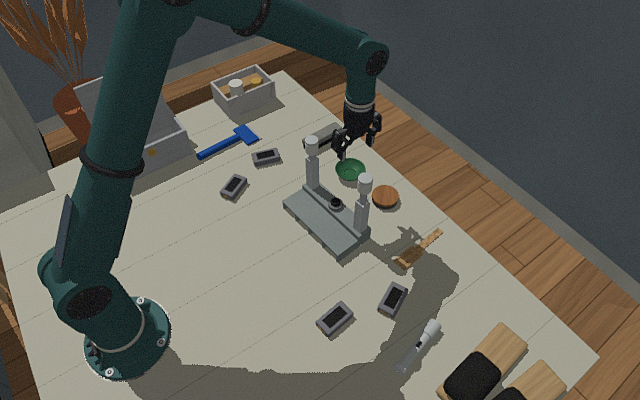

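View pics/wrist0.png

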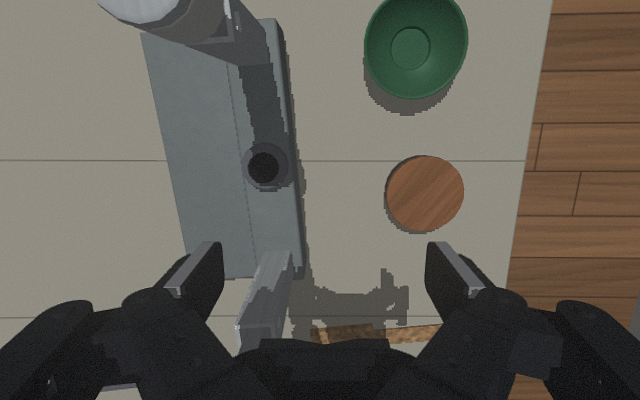

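The scene and side views show four packs: in side at about (266,157), (233,186), (335,318) and (392,298). The lamp is near (330,205), with scraper at (228,142) and flashlight at (420,345). I'll enlarge the crops.

```bash
python3 - <<'E'
import cv2
a=cv2.imread("pics/side0.png")
cv2.imwrite("pics/s_a.png",cv2.resize(a[120:270,200:400],None,fx=4,fy=4,interpolation=cv2.INTER_CUBIC))
cv2.imwrite("pics/s_b.png",cv2.resize(a[260:360,290:450],None,fx=5,fy=5,interpolation=cv2.INTER_CUBIC))
E
```

```text
(no output)
```

View pics/s_a.png

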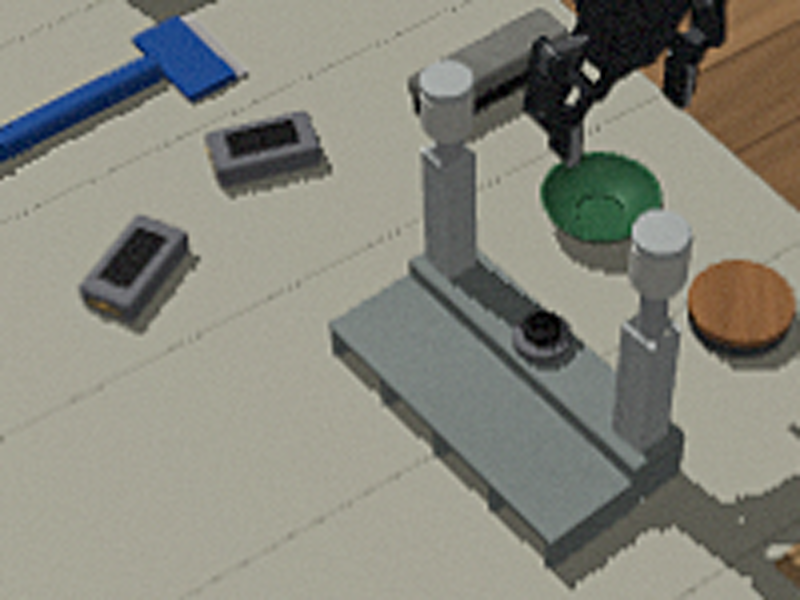

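View pics/s_b.png

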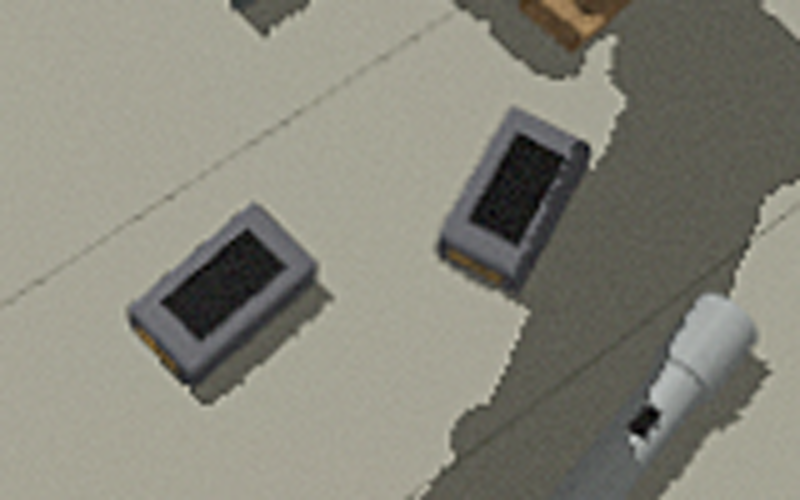

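```bash
cat > h.py <<'E'
from bench import *
import numpy as np, cv2
def ray(n,uv,z,P=None):
    P=P or camera_params(n); K,d,T=P["intrinsics"],P["dist_coeffs"],P["world_to_cam"]
    q=cv2.undistortPoints(np.array(uv,float).reshape(-1,1,2),K,d).reshape(-1,2)
    D=np.c_[q,np.ones(len(q))]@T[:3,:3]; c=-T[:3,:3].T@T[:3,3]
    return c+D*((z-c[2])/D[:,2])[:,None]
def proj(n,X,P=None):
    P=P or camera_params(n); K,d,T=P["intrinsics"],P["dist_coeffs"],P["world_to_cam"]
    return cv2.projectPoints(np.array(X,float).reshape(-1,1,3),cv2.Rodrigues(T[:3,:3])[0],T[:3,3],K,d)[0].reshape(-1,2)
def packbox(c):  # top-face corners px -> centre, yaw
    X=c[:,:2]; r=cv2.minAreaRect(X.astype(np.float32)*1000); return r
E
python3 - <<'E'
from h import *
a=lambda L:np.array(L)/4+[200,120]-0.375*0
b=lambda L:np.array(L)/5+[290,260]
ins={'A':a([(222,135),(292,118),(300,140),(232,158)]),'B':a([(100,280),(143,222),(170,233),(128,290)]),
'C':b([(162,302),(247,230),(288,266),(203,338)]),'D':b([(520,132),(562,160),(517,243),(472,215)])}
for k,p in ins.items():
    X=ray("side",p,.024)[:,:2]; r=cv2.minAreaRect((X*1000).astype(np.float32))
    (w,h)=r[1]; ang=r[2]+(0 if w>h else 90); print(k,X.mean(0).round(4),np.round(r[1],1),round(ang%180,1))
for nm,uv,z in [("rl",(330,325),.037),("rr",(547,548),.037),("sw",(544,322),.06),("HL",(445,78),.22),("HR",(661,232),.22),("hfl",(412,262),.052),("hfr",(645,470),.052),("hbr",(683,437),.052)]:
    print(nm,ray("side",a([uv]),z).round(4))
E
```

```text
A [0.623  0.3343] [29.3 61.1] 163.6
B [0.4731 0.2793] [67.  26.3] 30.8
C [ 0.4675 -0.2666] [60.7 28.5] 6.7
D [ 0.6237 -0.3121] [58.5 26.9] 22.8
rl [[0.5564 0.1198 0.037 ]]
rr [[ 0.572 -0.133  0.037]]
sw [[0.6779 0.0135 0.06  ]]
HL [[0.6724 0.1289 0.22  ]]
HR [[ 0.7033 -0.0724  0.22  ]]
hfl [[0.6353 0.1249 0.052 ]]
hfr [[ 0.6597 -0.1289  0.052 ]]
hbr [[ 0.6992 -0.1225  0.052 ]]
```

```bash
python3 - <<'E'
import cv2
a=cv2.imread("pics/wrist0.png")
cv2.imwrite("pics/w_a.png",cv2.resize(a[0:300,80:340],None,fx=2,fy=2,interpolation=cv2.INTER_CUBIC))
E
```

```text
(no output)
```

View pics/w_a.png

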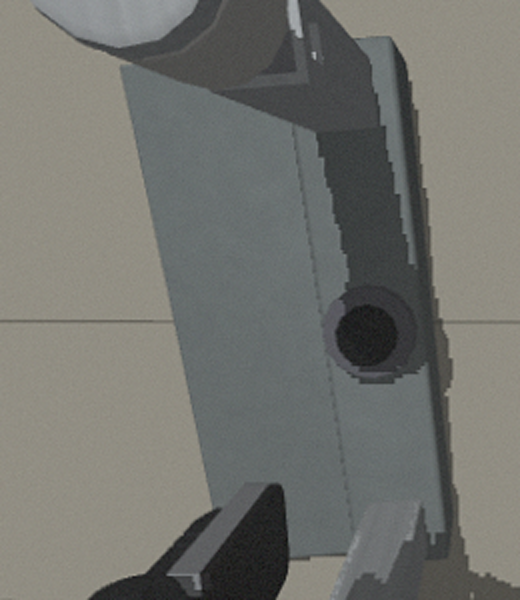

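```bash
python3 - <<'E'
from h import *
from scipy.optimize import least_squares
a=lambda L:np.array(L)/4+[200,120]
w=lambda L:np.array(L)/2+[80,0]
S=[((330,325),0,.128,.037),((547,548),0,-.128,.037),((412,262),.078,.128,.052),((645,470),.078,-.128,.052),((683,437),.128,-.128,.052),((445,78),.103,.105,.22),((661,232),.103,-.105,.22)]
W=[((121,67),0,None,.037),((168,290),0,None,.037),((213,502),0,None,.037),((293,125),.078,None,.052),((350,530),.078,None,.052),((392,38),.128,None,.052),((367,335),.103,0,.06),((392,38),None,.128,.052)]
M=[]
for n,L,f in (("side",S,a),("wrist",W,w)):
    for uv,x,y,z in L: M.append((n,uv,ray(n,f([uv]),z)[0,:2],x,y))
def res(p):
    c,s=np.cos(p[2]),np.sin(p[2]); r=[]
    for n,uv,X,x,y in M:
        d=X-p[:2]; u=c*d[0]+s*d[1]; v=-s*d[0]+c*d[1]
        if x is not None:r.append(u-x)
        if y is not None:r.append(v-y)
    return np.array(r)*1000
o=least_squares(res,[.56,0,.1],loss="soft_l1",f_scale=3)
print(o.x[:2],np.degrees(o.x[2])); i=0
r=res(o.x)
for n,uv,X,x,y in M:
    k=(x is not None)+(y is not None); print(n,uv,x,y,X.round(4),r[i:i+k].round(1)); i+=k
E
```

```text
[ 0.56646746 -0.00499227] 4.5601436268629465
side (330, 325) 0 0.128 [0.5564 0.1198] [-0.1 -2.8]
side (547, 548) 0 -0.128 [ 0.572 -0.133] [-4.7 -0. ]
side (412, 262) 0.078 0.128 [0.6353 0.1249] [ 0.9 -4. ]
side (645, 470) 0.078 -0.128 [ 0.6597 -0.1289] [ 5.1 -2.9]
side (683, 437) 0.128 -0.128 [ 0.6992 -0.1225] [-5.   0.3]
side (445, 78) 0.103 0.105 [0.6724 0.1289] [13.2 20. ]
side (661, 232) 0.103 -0.105 [ 0.7033 -0.0724] [28.1 27. ]
wrist (121, 67) 0 None [0.5565 0.1228] [0.2]
wrist (168, 290) 0 None [0.5643 0.0216] [0.]
wrist (213, 502) 0 None [ 0.5743 -0.0932] [0.7]
wrist (293, 125) 0.078 None [0.6365 0.0972] [-0.1]
wrist (350, 530) 0.078 None [ 0.6509 -0.1022] [-1.5]
wrist (392, 38) 0.128 None [0.682  0.1323] [-1.9]
wrist (367, 335) 0.103 0 [0.6662 0.0036] [-2.9  0.7]
wrist (392, 38) None 0.128 [0.682  0.1323] [-0.3]
```

```bash
cat >> h.py <<'E'
L0=[0.5665,-0.005,np.radians(4.6)]
def lamp(x,y,z=0,L=L0):
    c,s=np.cos(L[2]),np.sin(L[2]); return np.array([L[0]+c*x-s*y,L[1]+s*x+c*y,z])
E
python3 - <<'E'
from h import *
for nm,uv,y in (("L",(445,78),.105),("R",(661,232),-.105)):
    p=np.array(uv)/4+[200,120]
    for z in (.22,.23,.24,.25,.26,.27): print(nm,z,(proj("side",lamp(.103,y,z))[0]-p).round(1))
print((proj("side",lamp(.103,.105,.17))[0]-[200,120])*4,(proj("side",lamp(.103,-.105,.17))[0]-[200,120])*4)
a=cv2.imread("pics/scene0.png")
cv2.imwrite("pics/sc_a.png",cv2.resize(a[110:320,200:460],None,fx=3,fy=2.8,interpolation=cv2.INTER_CUBIC))
E
```

```text
L 0.22 [0.8 5.9]
L 0.23 [0.8 3.2]
L 0.24 [0.7 0.6]
L 0.25 [ 0.7 -2.1]
L 0.26 [ 0.6 -4.9]
L 0.27 [ 0.5 -7.6]
R 0.22 [-0.6 11.3]
R 0.23 [-0.3  8.7]
R 0.24 [-0.   6.1]
R 0.25 [0.3 3.4]
R 0.26 [0.6 0.7]
R 0.27 [ 0.9 -2. ]
[449.52302723 152.33930135] [652.69434072 326.81486591]
```

View pics/sc_a.png

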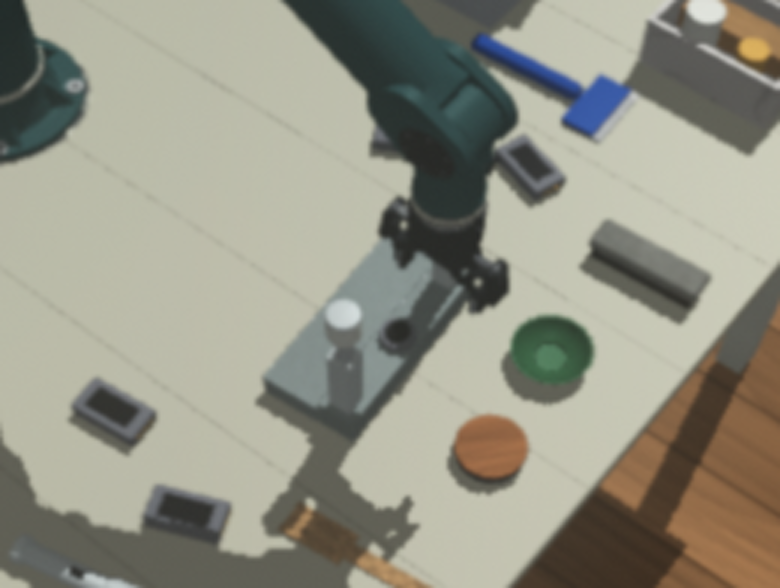

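```bash
cat >> h.py <<'E'
from scipy.spatial.transform import Rotation as Ro
def go(x,y,z,yaw):
    """shares from now to TCP x,y,z with tool x at yaw deg, tool down"""
    s=get_state(); R=s["ee_rot"]; a=np.radians(yaw)
    G=np.array([[np.cos(a),np.sin(a),0],[np.sin(a),-np.cos(a),0],[0,0,-1.]])
    d=R.T@(np.array([x,y,z])-s["tcp_pos"])/.08
    r=Ro.from_matrix(R.T@G).as_rotvec()/np.pi
    print("shift",d.round(3),"turn",r.round(4),"t",round(s["clock"],2))
E
python3 -m creep '[[[-0.2,0,0],[0,0,0],1],[[-0.4,0,0],[0,0,0],1],[[-0.6,0,0],[0,0,0],1],[[-0.8,0,0],[0,0,0],1],[[-1,0,0],[0,0,0],1],[[-1,0,0],[0,0,0],1],[[-1,0,0],[0,0,0],1],[[-1,0,0],[0,0,0],1]]' 60
python3 -m creep '[[[-0.2,0,0],[0,0,0],1],[[-0.4,0,0],[0,0,0],1],[[-0.6,0,0],[0,0,0],1],[[-0.8,0,0],[0,0,0],1],[[-1,0,0],[0,0,0],1],[[-1,0,0],[0,0,0],1],[[-1,0,0],[0,0,0],1],[[-1,0,0],[0,0,0],1]]'
python3 -c "
from h import *
go(.452,.27,.13,121)"
```

```text
clock: 1.15
tcp_pos: [0.6458, 0.0, 0.2314]
ee_rot: [[1.0, 0.0, 0.001], [0.0, -1.0, 0.0], [0.001, -0.0, -1.0]]
contact_force: [0.3, -0.3, -0.2]
grip_width: 1.003
clock: 2.15
tcp_pos: [0.5658, 0.0001, 0.2314]
ee_rot: [[1.0, 0.0, 0.001], [0.0, -1.0, 0.0], [0.001, -0.0, -1.0]]
contact_force: [-1.2, 0.3, -0.5]
grip_width: 1.001
shift [-1.424 -3.374  1.266] turn [ 3.000e-04 -2.000e-04 -6.722e-01] t 2.15
```

```bash

python3 -m creep '[[[-0.2,-0.15,0.1],[0,0,-0.06],1],[[-0.4,-0.3,0.2],[0,0,-0.12],1],[[-0.6,-0.45,0.3],[0,0,-0.17],1],[[-0.8,-0.6,0.4],[0,0,-0.23],1],[[-1,-0.8,0.5],[0,0,-0.28],1],[[-1,-1,0.5],[0,0,-0.34],1],[[-1,-1,0.5],[0,0,-0.39],1],[[-1,-1,0.5],[0,0,-0.39],1]]'
python3 -c "
from h import *
go(.452,.27,.13,121)"
```

```text
clock: 3.15
tcp_pos: [0.4856, 0.0802, 0.1912]
ee_rot: [[0.34, 0.94, 0.0], [0.94, -0.34, 0.001], [0.001, 0.0, -1.0]]
contact_force: [-0.2, 0.4, 1.0]
grip_width: 0.998
shift [ 2.088 -1.203  0.767] turn [ 1.000e-04 -2.000e-04 -2.828e-01] t 3.15
```

```bash

python3 -m creep '[[[0.2,-0.1,0],[0,0,-0.05],1],[[0.4,-0.2,0],[0,0,-0.1],1],[[0.6,-0.3,0],[0,0,-0.15],1],[[0.8,-0.4,0],[0,0,-0.2],1],[[1,-0.5,0],[0,0,-0.25],1],[[1,-0.6,0],[0,0,-0.283],1],[[1,-0.6,0],[0,0,-0.283],1],[[1,-0.6,0],[0,0,-0.283],1]]'
python3 - <<'E'
from h import *
go(.452,.27,.13,121)
P=camera_params("wrist"); cv2.imwrite("pics/w1.png",camera("wrist")[:,:,::-1]); np.save("pics/w1.npy",P["world_to_cam"])
E
```

```text
clock: 4.15
tcp_pos: [0.4675, 0.171, 0.1912]
ee_rot: [[-0.514, 0.858, 0.0], [0.858, 0.514, -0.0], [-0.0, 0.0, -1.0]]
contact_force: [0.1, -0.0, 0.1]
grip_width: 1.0
shift [1.161 0.47  0.765] turn [ 0.      0.0001 -0.0004] t 4.15
```

View pics/w1.png

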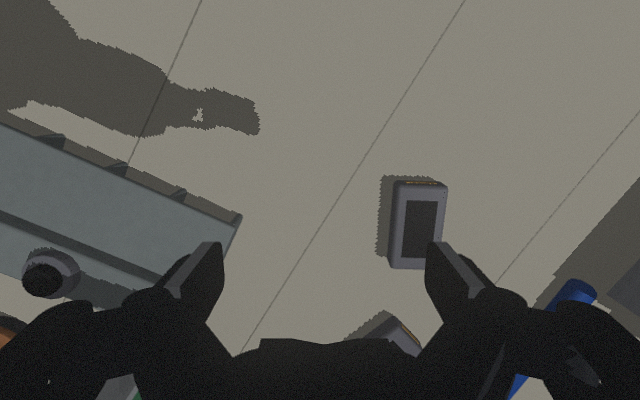

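The wrist view shows pack B upright, with its inset corners at (407,200), (438,202), (433,257) and (402,256). The lamp's front-left roof corner is at (241,216), and the roof front edge runs towards (40,135).

```bash
cat >> h.py <<'E'
def pack(uv,n="wrist",f=None):
    P=camera_params(n)
    if f: P=dict(P,world_to_cam=np.load(f))
    X=ray(n,uv,.024,P)[:,:2]; r=cv2.minAreaRect((X*1000).astype(np.float32)); w,h=r[1]
    print("pack",X.mean(0).round(4),np.array(r[1]).round(1),"yaw",round((r[2]+(0 if w>h else 90))%180,1))
E
python3 - <<'E'
from h import *
pack([(407,200),(438,202),(433,257),(402,256)],f="pics/w1.npy")
pack([(395,181),(447,185),(443,269),(391,267)],f="pics/w1.npy")
P=dict(camera_params("wrist"),world_to_cam=np.load("pics/w1.npy"))
print(ray("wrist",[(241,216),(2,122)],.037,P), lamp(0,.128))
a=cv2.imread("pics/w1.png")
cv2.imwrite("pics/w1a.png",cv2.resize(a[160:300,340:480],None,fx=4,fy=4,interpolation=cv2.INTER_CUBIC))
E
```

```text
pack [0.4675 0.2806] [59.1 31.1] yaw 29.7
pack [0.4659 0.2783] [92.3 52.7] yaw 31.4
[[ 0.53979346  0.12387502  0.037     ]
 [ 0.56759045 -0.08756517  0.037     ]] [0.55623454 0.1225877  0.        ]
```

View pics/w1a.png

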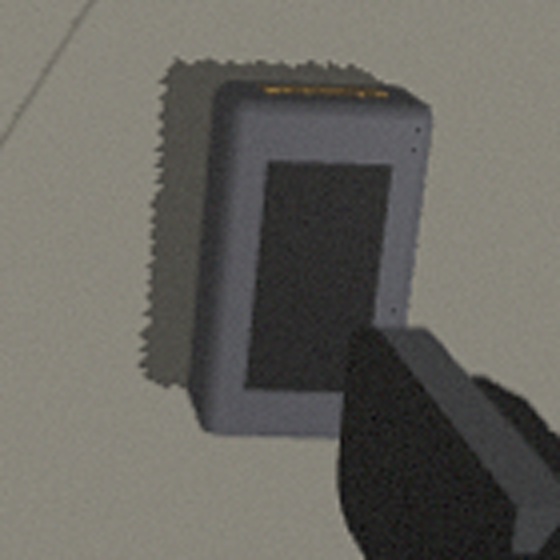

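```bash
python3 - <<'E'
from h import *
a=cv2.imread("pics/w1.png")
cv2.imwrite("pics/w1b.png",cv2.resize(a[100:300,0:260],None,fx=3,fy=3,interpolation=cv2.INTER_CUBIC))
P=dict(camera_params("wrist"),world_to_cam=np.load("pics/w1.npy"))
print(camera_params("wrist")["world_to_cam"]-P["world_to_cam"])
print(proj("wrist",[lamp(0,.128,.037),lamp(0,-.1,.037),lamp(0,.128,0),lamp(.103,0,.06)],P))
E
```

```text
[[-3.95277673e-04 -2.36811650e-04 -3.39452765e-05  2.43801304e-04]
 [-2.47001558e-04  3.80825457e-04  5.98077302e-05  1.53205002e-05]
 [ 6.14411155e-06  1.05867154e-04  1.61838458e-05 -1.50241096e-06]
 [ 0.00000000e+00  0.00000000e+00  0.00000000e+00  0.00000000e+00]]
[[231.73288025 229.51614008]
 [-21.47698084 118.3502512 ]
 [241.12585945 216.33525994]
 [ 45.92892406 277.20472771]]
```

View pics/w1b.png

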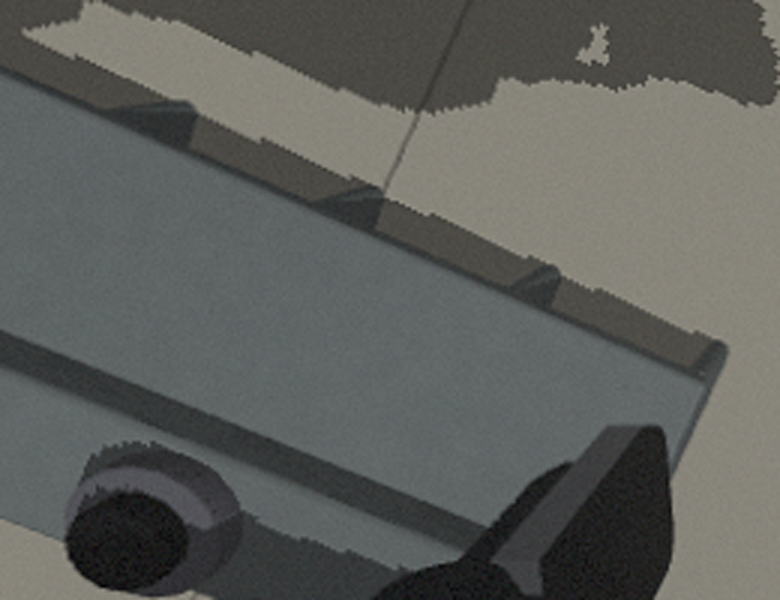

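```bash

python3 -c "
from h import *
go(.444,.2665,.111,120)
print(ray('side',np.array([(190,100),(240,75)])/4+[200,120],0))"
```

```text
shift [1.175 0.362 1.003] turn [0.     0.0001 0.0053] t 4.2
[[0.60638992 0.43390693 0.        ]
 [0.65843185 0.43569761 0.        ]]
```

```bash

python3 -m creep '[[[0.2,0.07,0.2],[0,0,0.005],1],[[0.4,0.14,0.4],[0,0,0.005],1],[[0.6,0.21,0.6],[0,0,0.005],1],[[0.8,0.3,0.8],[0,0,0.005],1],[[1,0.36,1],[0,0,0.005],1],[[1,0.36,1],[0,0,0.005],1],[[1,0.36,1],[0,0,0.005],1],[[1,0.36,1],[0,0,0.005],1]]'
python3 - <<'E'
from h import *
go(.444,.2665,.03,120)
P=camera_params("wrist"); cv2.imwrite("pics/w2.png",camera("wrist")[:,:,::-1]); np.save("pics/w2.npy",P["world_to_cam"])
E
```

```text
clock: 5.2
tcp_pos: [0.4509, 0.254, 0.1119]
ee_rot: [[-0.502, 0.865, 0.001], [0.865, 0.502, -0.0], [-0.001, 0.001, -1.0]]
contact_force: [-0.1, 0.4, 0.5]
grip_width: 1.001
shift [0.18  0.003 1.023] turn [0.0003 0.0002 0.0007] t 5.2
```

View pics/w2.png

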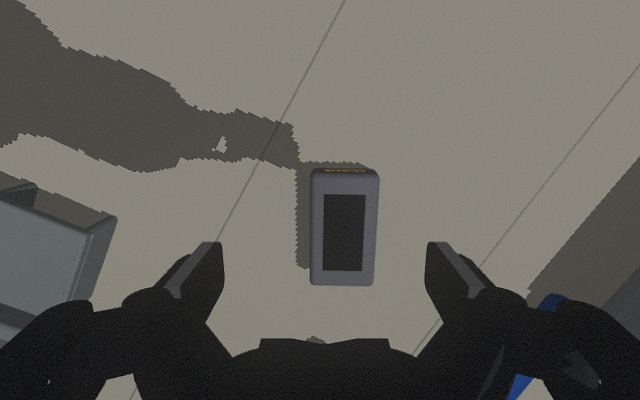

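The pack sits centred between the fingers, with its inset at (324,195), (365,195), (361,271) and (322,270).

```bash

python3 - <<'E'
from h import *
pack([(324,195),(365,195),(361.5,271),(322.5,270.5)],f="pics/w2.npy")
E
```

```text
pack [0.4687 0.2802] [59.8 29.5] yaw 29.4
```

```bash

python3 -m creep '[[[0.09,0,0.2],[0,0,0],1],[[0.18,0,0.4],[0,0,0],1],[[0.18,0,0.6],[0,0,0],1],[[0.18,0.01,0.8],[0,0,0],1],[[0.18,0.01,0.95],[0,0,0],1],[[0.18,0.01,1],[0,0,0],1],[[0.18,0.01,1],[0,0,0],1],[[0.18,0.01,1],[0,0,0],1]]'
python3 - <<'E'
from h import *
go(.4452,.2669,.001,119.5)
E
```

```text
clock: 6.25
tcp_pos: [0.444, 0.2679, 0.0317]
ee_rot: [[-0.503, 0.864, 0.001], [0.864, 0.503, 0.0], [0.0, 0.001, -1.0]]
contact_force: [1.0, -0.2, 0.2]
grip_width: 0.996
shift [-0.018  0.007  0.384] turn [ 0.0003 -0.      0.0041] t 6.25
```

```bash

python3 -m creep '[[[0,0,0.1],[0,0,0.004],1],[[-0.01,0,0.2],[0,0,0.004],1],[[-0.01,0,0.3],[0,0,0.004],1],[[-0.01,0,0.37],[0,0,0.004],1],[[-0.01,0,0.37],[0,0,0.004],0.4],[[-0.01,0,0.37],[0,0,0.004],0.4],[[-0.01,0,0.37],[0,0,0.004],0.4],[[-0.01,0,0.37],[0,0,0.004],0.4]]' 60
python3 - <<'E'
from h import *
go(.4452,.2669,.001,119.5)
E
```

```text
clock: 7.25
tcp_pos: [0.4442, 0.2671, 0.0021]
ee_rot: [[-0.493, 0.87, 0.0], [0.87, 0.493, 0.0], [-0.0, 0.0, -1.0]]
contact_force: [-1.0, 0.4, 3.2]
grip_width: 0.57
shift [-0.008  0.01   0.013] turn [0.0002 0.     0.0001] t 7.25
```

```bash

python3 - <<'E'
from h import *
p=lamp(-.085,.031); print(p)
go(p[0],p[1],.009,94.6)
E
```

```text
[0.47928763 0.01908324 0.        ]
shift [-2.914 -1.146 -0.087] turn [ 0.0002 -0.      0.1384] t 7.25
```

```bash

python3 -m creep '[[[0,0,-0.09],[0,0,0],0.4],[[-0.15,-0.05,-0.09],[0,0,0.02],0.4],[[-0.3,-0.1,-0.09],[0,0,0.04],0.4],[[-0.45,-0.17,-0.09],[0,0,0.06],0.4],[[-0.6,-0.23,-0.09],[0,0,0.08],0.4],[[-0.75,-0.3,-0.09],[0,0,0.1],0.4],[[-0.9,-0.35,-0.09],[0,0,0.12],0.4],[[-1,-0.4,-0.09],[0,0,0.138],0.4]]'
python3 - <<'E'
from h import *
go(.4793,.0191,.009,94.6)
E
```

```text
clock: 8.25
tcp_pos: [0.4559, 0.1807, 0.0089]
ee_rot: [[-0.077, 0.997, 0.0], [0.997, 0.077, -0.0], [-0.0, 0.0, -1.0]]
contact_force: [-0.8, 0.2, -2.2]
grip_width: 0.571
shift [-2.036e+00  1.360e-01 -1.000e-03] turn [ 0.      0.0001 -0.001 ] t 8.25
```

```bash

python3 -m creep '[[[-0.15,0,0],[0,0,0],0.4],[[-0.3,0,0],[0,0,0],0.4],[[-0.45,0,0],[0,0,0],0.4],[[-0.6,0,0],[0,0,0],0.4],[[-0.75,0,0],[0,0,0],0.4],[[-0.9,0,0],[0,0,0],0.4],[[-1,0,0],[0,0,0],0.4],[[-1,0,0],[0,0,0],0.4]]'
python3 -m creep '[[[-0.15,0.05,0],[0,0,0],0.4],[[-0.3,0.05,0],[0,0,0],0.4],[[-0.45,0.1,0],[0,0,0],0.4],[[-0.6,0.13,0],[0,0,0],0.4],[[-0.75,0.13,0],[0,0,0],0.4],[[-0.9,0.13,0],[0,0,0],0.4],[[-1,0.13,0],[0,0,0],0.4],[[-1,0.13,0],[0,0,0],0.4]]'
python3 - <<'E'
from h import *
go(.4793,.0191,.004,94.6)
P=camera_params("wrist"); cv2.imwrite("pics/w3.png",camera("wrist")[:,:,::-1]); np.save("pics/w3.npy",P["world_to_cam"])
a=camera("side")[:,:,::-1]
cv2.imwrite("pics/s3.png",cv2.resize(a[120:290,220:420],None,fx=4,fy=3.5,interpolation=cv2.INTER_CUBIC))
print(proj("wrist",[lamp(0,.031+s*.027,z) for s in(-1,1) for z in(0,.037)]))
E
```

```text
clock: 9.25
tcp_pos: [0.4621, 0.101, 0.0089]
ee_rot: [[-0.08, 0.997, -0.0], [0.997, 0.08, -0.0], [-0.0, -0.0, -1.0]]
contact_force: [-0.3, -0.2, -1.8]
grip_width: 0.57
clock: 10.25
tcp_pos: [0.4789, 0.0222, 0.0089]
ee_rot: [[-0.08, 0.997, -0.0], [0.997, 0.08, -0.0], [-0.0, -0.0, -1.0]]
contact_force: [-0.3, 0.2, -1.5]
grip_width: 0.566
shift [-0.039  0.002  0.061] turn [-0.0001  0.0001 -0.    ] t 10.25
[[267.28413197 385.96918275]
 [253.2576723  456.51150337]
 [366.079709   385.9904993 ]
 [376.55463137 456.46514287]]
```

View pics/w3.png

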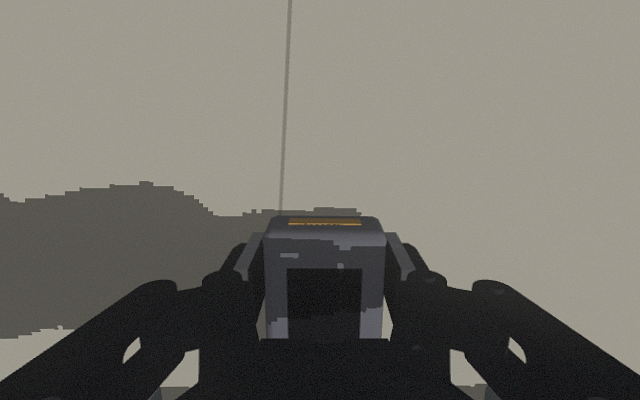

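View pics/s3.png

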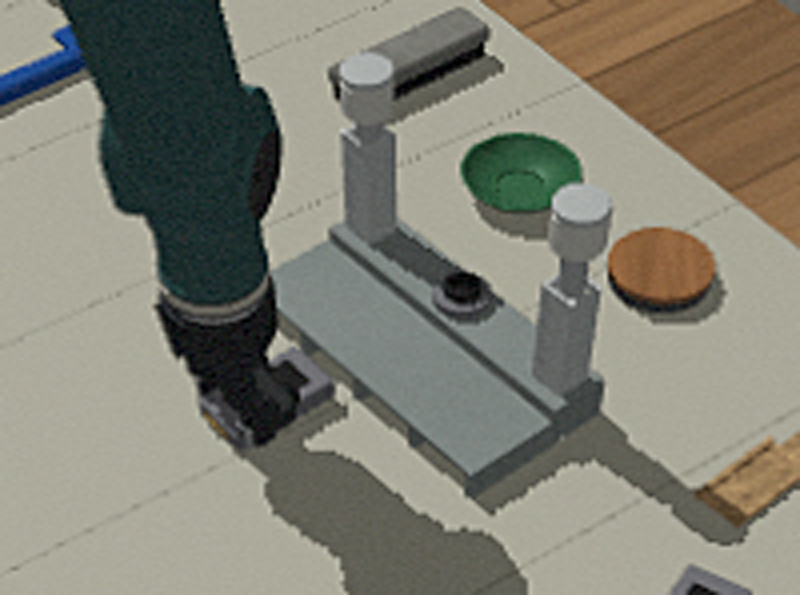

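```bash

python3 -m creep '[[[-0.04,0,0.06],[0,0,0],0.4],[[-0.04,0.1,0.07],[0,0,0],0.4],[[-0.04,0.22,0.07],[0,0,0],0.4],[[-0.04,0.34,0.07],[0,0,0],0.4],[[-0.04,0.46,0.07],[0,0,0],0.4],[[-0.04,0.58,0.07],[0,0,0],0.4],[[-0.04,0.72,0.07],[0,0,0],0.4],[[-0.04,0.72,0.07],[0,0,0],0.4]]'
python3 - <<'E'
from h import *
p=lamp(-.026,.031); go(p[0],p[1],.003,94.6)
a=camera("side")[:,:,::-1]
cv2.imwrite("pics/s4.png",cv2.resize(a[120:290,220:420],None,fx=4,fy=3.5,interpolation=cv2.INTER_CUBIC))
E
```

```text
clock: 11.35
tcp_pos: [0.5384, 0.0247, 0.0034]
ee_rot: [[-0.081, 0.997, 0.002], [0.997, 0.081, 0.001], [0.0, 0.002, -1.0]]
contact_force: [0.3, 0.5, -3.1]
grip_width: 0.573
shift [-0.011 -0.004  0.005] turn [ 0.0006 -0.0002  0.0003] t 11.35
```

View pics/s4.png

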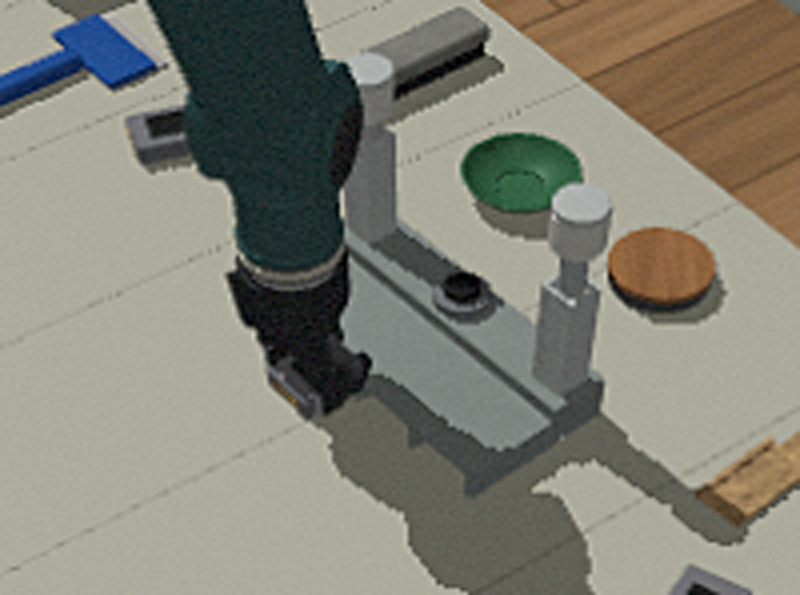

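```bash

python3 -m creep '[[[0,0,0],[0,0,0],0.8],[[0,0,0],[0,0,0],0.8],[[0,0,-0.03],[0,0,0],0.8],[[0,-0.2,-0.04],[0,0,0],0.8],[[0,-0.4,-0.05],[0,0,0],0.8],[[0,-0.56,-0.05],[0,0,0],0.8],[[0,-0.56,-0.05],[0,0,0],0],[[0,-0.56,-0.05],[0,0,0],0]]'
python3 -m creep '[[[0,0,0],[0,0,0],0],[[0,0,0],[0,0,0],0],[[0,0,0],[0,0,0],0],[[0,0,0],[0,0,0],0],[[0,0.1,0],[0,0,0],0],[[0,0.2,0],[0,0,0],0],[[0,0.3,0],[0,0,0],0],[[0,0.3,0],[0,0,0],0]]'
python3 - <<'E'
from h import *
p=lamp(-.023,.031); go(p[0],p[1],.007,94.6)
P=camera_params("wrist"); cv2.imwrite("pics/w5.png",camera("wrist")[:,:,::-1]); np.save("pics/w5.npy",P["world_to_cam"])
E
```

```text
clock: 12.4
tcp_pos: [0.4927, 0.0211, 0.0074]
ee_rot: [[-0.082, 0.997, 0.001], [0.997, 0.082, 0.0], [0.0, 0.001, -1.0]]
contact_force: [-0.3, 0.2, -0.3]
grip_width: 0.383
clock: 13.4
tcp_pos: [0.5173, 0.0231, 0.0073]
ee_rot: [[-0.081, 0.997, 0.002], [0.997, 0.081, 0.001], [0.001, 0.002, -1.0]]
contact_force: [0.4, 0.6, -0.7]
grip_width: -0.001
shift [-0.012  0.298  0.004] turn [ 0.0005 -0.0002  0.0004] t 13.4
```

View pics/w5.png

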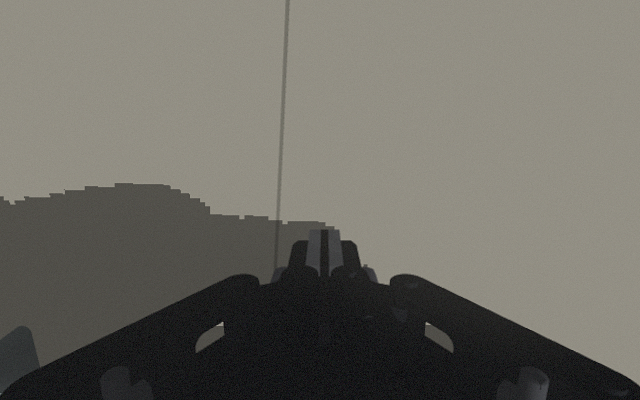

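```bash

python3 -m creep '[[[0,0.05,0],[0,0,0],0],[[0,0.1,0],[0,0,0],0],[[0,0.15,0],[0,0,0],0],[[0,0.2,0],[0,0,0],0],[[0,0.25,0],[0,0,0],0],[[0,0.28,0],[0,0,0],0],[[0,0.31,0],[0,0,0],0],[[0,0.31,0],[0,0,0],0]]'
python3 - <<'E'
from h import *
p=lamp(-.023,.031); go(p[0],p[1],.007,94.6)
E
```

```text
clock: 14.45
tcp_pos: [0.5396, 0.0247, 0.0072]
ee_rot: [[-0.082, 0.997, -0.002], [0.997, 0.082, -0.001], [-0.0, -0.002, -1.0]]
contact_force: [-2.8, -0.4, 1.2]
grip_width: 0.001
shift [-0.01   0.017  0.002] turn [-0.0006  0.0001  0.0005] t 14.45
```

```bash

python3 -m creep '[[[0,0.02,0],[0,0,0],0],[[0,0.04,0],[0,0,0],0],[[0,0.06,0],[0,0,0],0],[[0,0.06,0],[0,0,0],0],[[0,0.06,0],[0,0,0],0],[[0,0.06,0],[0,0,0],0],[[0,0.06,0],[0,0,0],0],[[0,0.06,0],[0,0,0],0]]'
```

```text
clock: 15.45
tcp_pos: [0.5397, 0.0245, 0.0068]
ee_rot: [[-0.082, 0.997, -0.01], [0.997, 0.082, -0.003], [-0.002, -0.01, -1.0]]
contact_force: [-9.8, -0.4, 5.7]
grip_width: -0.002
```

```bash

python3 -m creep '[[[0,-0.2,0],[0,0,0],0],[[0,-0.4,-0.1],[0,0,0],0.5],[[0,-0.6,-0.3],[0,0,0],0.8],[[0.1,-0.6,-0.5],[0,0,0],1],[[0.3,-0.6,-0.7],[0,0,0],1],[[0.6,-0.6,-0.9],[0,0,0],1],[[0.8,-0.6,-1],[0,0,0],1],[[1,-0.6,-1],[0,0,0],1]]'
python3 - <<'E'
from h import *
go(.585,.345,.13,73.6)
a=camera("side")[:,:,::-1]
cv2.imwrite("pics/s6.png",cv2.resize(a[120:290,200:400],None,fx=4,fy=3.5,interpolation=cv2.INTER_CUBIC))
E
```

```text
clock: 16.45
tcp_pos: [0.4916, 0.103, 0.088]
ee_rot: [[-0.083, 0.997, 0.002], [0.997, 0.083, 0.001], [0.001, 0.002, -1.0]]
contact_force: [0.2, 0.3, 0.9]
grip_width: 1.0
shift [ 2.918  1.415 -0.521] turn [ 0.0005 -0.0003  0.1175] t 16.45
```

View pics/s6.png

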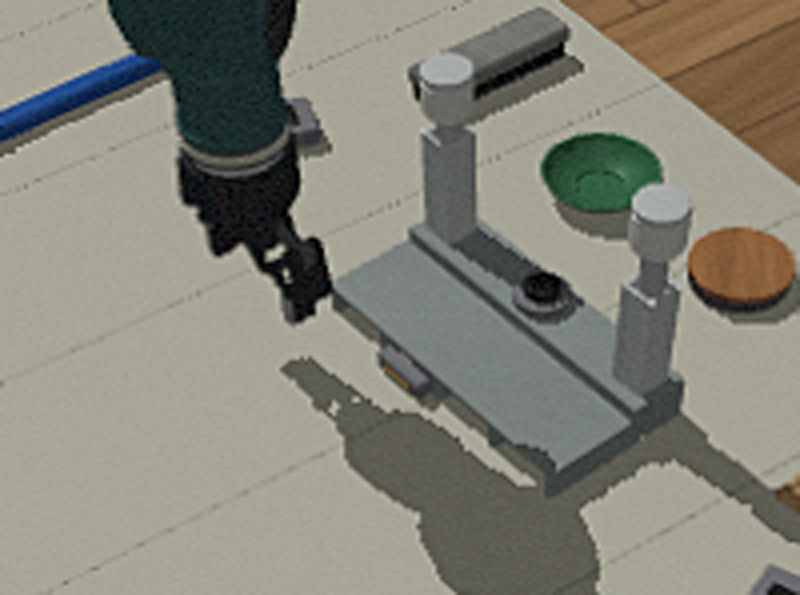

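Pack B is home in bay 2, with a short stub showing at (405,370) in the crop. On to A.

```bash

python3 -m creep '[[[0.15,0,-0.1],[0,0,0.015],1],[[0.3,0,-0.2],[0,0,0.03],1],[[0.45,0,-0.3],[0,0,0.045],1],[[0.6,0.1,-0.4],[0,0,0.06],1],[[0.75,0.2,-0.52],[0,0,0.075],1],[[0.9,0.3,-0.52],[0,0,0.09],1],[[1,0.4,-0.52],[0,0,0.105],1],[[1,0.4,-0.52],[0,0,0.117],1]]'
python3 - <<'E'
from h import *
go(.585,.345,.13,73.6)
E
```

```text
clock: 17.5
tcp_pos: [0.5166, 0.1842, 0.1282]
ee_rot: [[0.283, 0.959, -0.001], [0.959, -0.283, -0.0], [-0.0, -0.001, -1.0]]
contact_force: [0.5, -1.1, -0.3]
grip_width: 1.0
shift [ 2.17   0.252 -0.023] turn [-0.0002  0.0001 -0.0001] t 17.5
```

```bash

python3 -m creep '[[[0.2,0.02,0],[0,0,0],1],[[0.4,0.05,0],[0,0,0],1],[[0.6,0.1,0],[0,0,0],1],[[0.8,0.15,0],[0,0,0],1],[[1,0.2,0],[0,0,0],1],[[1,0.2,0],[0,0,0],1],[[1,0.2,0],[0,0,0],1],[[1,0.2,0],[0,0,0],1]]'
python3 - <<'E'
from h import *
go(.585,.345,.13,73.6)
P=camera_params("wrist"); cv2.imwrite("pics/w7.png",camera("wrist")[:,:,::-1]); np.save("pics/w7.npy",P["world_to_cam"])
E
```

```text
clock: 18.5
tcp_pos: [0.554, 0.2546, 0.1287]
ee_rot: [[0.283, 0.959, -0.001], [0.959, -0.283, -0.001], [-0.001, -0.0, -1.0]]
contact_force: [0.0, 0.1, -0.6]
grip_width: 1.0
shift [ 1.193  0.052 -0.017] turn [-0.0001  0.0004 -0.0001] t 18.5
```

View pics/w7.png

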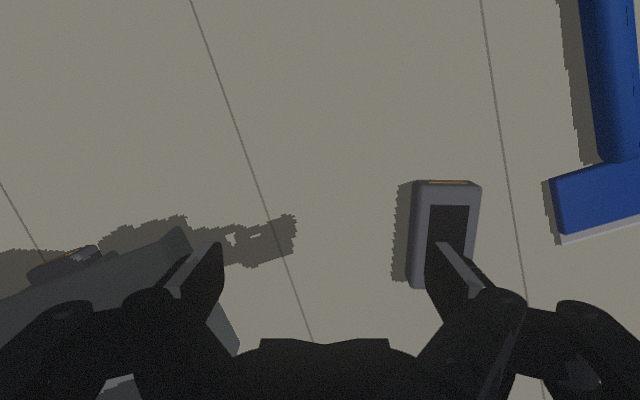

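```bash

python3 -m creep '[[[0.2,0.02,0],[0,0,0],0.85],[[0.4,0.05,0],[0,0,0],0.85],[[0.6,0.05,0],[0,0,0],0.85],[[0.8,0.05,0],[0,0,0],0.85],[[1,0.05,0],[0,0,0],0.85],[[1,0.05,0],[0,0,0],0.85],[[1,0.05,0],[0,0,0],0.85],[[1,0.05,0],[0,0,0],0.85]]'
python3 - <<'E'
from h import *
go(.585,.345,.13,73.6)
P=camera_params("wrist"); cv2.imwrite("pics/w8.png",camera("wrist")[:,:,::-1]); np.save("pics/w8.npy",P["world_to_cam"])
E
```

```text
clock: 19.55
tcp_pos: [0.5807, 0.3301, 0.1287]
ee_rot: [[0.283, 0.959, -0.0], [0.959, -0.283, -0.001], [-0.001, -0.0, -1.0]]
contact_force: [-0.6, -0.2, -0.3]
grip_width: 0.848
shift [ 0.193 -0.001 -0.016] turn [-0.      0.0004 -0.0002] t 19.55
```

View pics/w8.png

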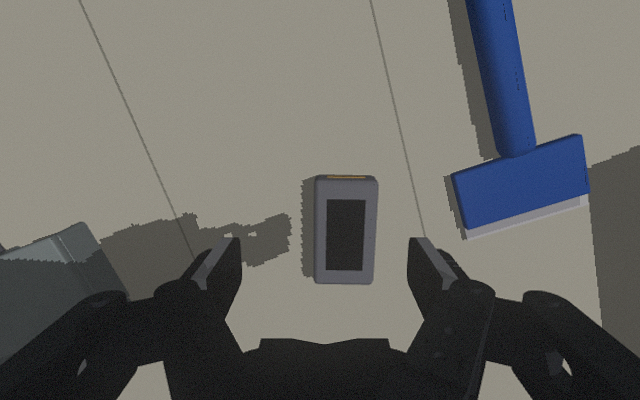

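Pack A's inset corners are at (328,200), (365,200), (363,271) and (326,270). The nearest scraper blade corner is at (464,236).

```bash

python3 - <<'E'
from h import *
pack([(328,200),(365,200),(363,271),(326.5,270)],f="pics/w8.npy")
P=dict(camera_params("wrist"),world_to_cam=np.load("pics/w8.npy"))
print(ray("wrist",[(464,236),(452,178)],.01,P))
c=np.array([.62,.338])
E
```

```text
pack [0.6214 0.3351] [29.6 60.2] yaw 163.6
[[0.65475958 0.42865927 0.01      ]
 [0.60320888 0.42850585 0.01      ]]
```

```bash

python3 - <<'E'
from h import *
go(.5955,.3427,.05,73.6)
E
```

```text
shift [0.203 0.133 0.985] turn [-0.      0.0003 -0.0002] t 19.6
```

```bash

python3 -m creep '[[[0.1,0.05,0.1],[0,0,0],0.85],[[0.2,0.13,0.3],[0,0,0],0.85],[[0.2,0.13,0.5],[0,0,0],0.85],[[0.2,0.13,0.7],[0,0,0],0.85],[[0.2,0.13,0.85],[0,0,0],0.85],[[0.2,0.13,1],[0,0,0],0.85],[[0.2,0.13,1],[0,0,0],0.85],[[0.2,0.13,1],[0,0,0],0.85]]'
python3 - <<'E'
from h import *
go(.5955,.3427,.002,73.6)
E
```

```text
clock: 20.6
tcp_pos: [0.5956, 0.344, 0.0493]
ee_rot: [[0.282, 0.959, 0.001], [0.959, -0.282, 0.0], [0.001, 0.0, -1.0]]
contact_force: [0.9, -0.7, -0.1]
grip_width: 0.848
shift [-0.016  0.004  0.591] turn [ 0.0002 -0.0002  0.0001] t 20.6
```

```bash

python3 -m creep '[[[-0.01,0,0.15],[0,0,0],0.85],[[-0.01,0,0.3],[0,0,0],0.85],[[-0.01,0,0.45],[0,0,0],0.85],[[-0.01,0,0.58],[0,0,0],0.85],[[-0.01,0,0.58],[0,0,0],0.4],[[-0.01,0,0.58],[0,0,0],0.4],[[-0.01,0,0.58],[0,0,0],0.4],[[-0.01,0,0.58],[0,0,0],0.4]]'
python3 - <<'E'
from h import *
p=lamp(-.085,.093); print(p); go(p[0],p[1],.009,94.6)
p=lamp(-.085,.19); print(p); go(p[0],p[1],.009,94.6)
E
```

```text
clock: 21.6
tcp_pos: [0.595, 0.3429, 0.0026]
ee_rot: [[0.282, 0.959, -0.0], [0.959, -0.282, -0.0], [-0.0, -0.0, -1.0]]
contact_force: [-0.4, 0.1, -1.2]
grip_width: 0.573
[0.4743153  0.08088353 0.        ]
shift [-3.567 -0.524 -0.08 ] turn [-0.      0.     -0.1166] t 21.6
[0.466536   0.17757108 0.        ]
shift [-2.435 -0.958 -0.08 ] turn [-0.      0.     -0.1166] t 21.6
```

```bash

python3 -m creep '[[[0,0,-0.08],[0,0,0],0.4],[[-0.1,-0.15,-0.09],[0,0,-0.015],0.4],[[-0.25,-0.3,-0.09],[0,0,-0.03],0.4],[[-0.4,-0.45,-0.09],[0,0,-0.045],0.4],[[-0.55,-0.6,-0.09],[0,0,-0.06],0.4],[[-0.7,-0.75,-0.09],[0,0,-0.08],0.4],[[-0.85,-0.85,-0.09],[0,0,-0.1],0.4],[[-1,-0.9,-0.09],[0,0,-0.117],0.4]]'
python3 - <<'E'
from h import *
p=lamp(-.085,.093); print(p); go(p[0],p[1],.009,94.6)
E
```

```text
clock: 22.6
tcp_pos: [0.5024, 0.286, 0.0099]
ee_rot: [[-0.086, 0.996, -0.0], [0.996, 0.086, -0.0], [-0.0, -0.0, -1.0]]
contact_force: [-0.5, -0.0, -1.5]
grip_width: 0.57
[0.4743153  0.08088353 0.        ]
shift [-2.524 -0.57   0.011] turn [-0.0001  0.      0.0018] t 22.6
```

```bash

python3 -m creep '[[[-0.1,-0.1,0],[0,0,0],0.4],[[-0.25,-0.2,0],[0,0,0],0.4],[[-0.4,-0.3,0],[0,0,0],0.4],[[-0.55,-0.4,0],[0,0,0],0.4],[[-0.7,-0.5,0],[0,0,0],0.4],[[-0.85,-0.57,0],[0,0,0],0.4],[[-1,-0.57,0],[0,0,0.002],0.4],[[-1,-0.57,0],[0,0,0.002],0.4]]'
python3 -m creep '[[[-0.15,0,0],[0,0,0],0.4],[[-0.3,0,0],[0,0,0],0.4],[[-0.45,0,0],[0,0,0],0.4],[[-0.6,0,0],[0,0,0],0.4],[[-0.75,0,0],[0,0,0],0.4],[[-0.9,0,0],[0,0,0],0.4],[[-1,0,0],[0,0,0],0.4],[[-1,0,0],[0,0,0],0.4]]'
python3 - <<'E'
from h import *
p=lamp(-.085,.093); go(p[0],p[1],.009,94.6)
E
```

```text
clock: 23.6
tcp_pos: [0.4649, 0.2015, 0.0096]
ee_rot: [[-0.073, 0.997, 0.0], [0.997, 0.073, -0.001], [-0.001, -0.0, -1.0]]
contact_force: [1.1, 0.2, -2.6]
grip_width: 0.572
clock: 24.6
tcp_pos: [0.4705, 0.1224, 0.0097]
ee_rot: [[-0.074, 0.997, -0.0], [0.997, 0.074, -0.0], [-0.0, -0.0, -1.0]]
contact_force: [-0.2, 0.6, -2.1]
grip_width: 0.573
shift [-0.521  0.009  0.009] turn [-0.0001  0.0001 -0.002 ] t 24.6
```

```bash

python3 -m creep '[[[-0.1,0,0],[0,0,-0.001],0.4],[[-0.2,0,0],[0,0,-0.002],0.4],[[-0.3,0,0],[0,0,-0.002],0.4],[[-0.4,0,0],[0,0,-0.002],0.4],[[-0.48,0,0.03],[0,0,-0.002],0.4],[[-0.53,0.01,0.06],[0,0,-0.002],0.4],[[-0.53,0.01,0.06],[0,0,-0.002],0.4],[[-0.53,0.01,0.06],[0,0,-0.002],0.4]]'
python3 - <<'E'
from h import *
p=lamp(-.085,.093); go(p[0],p[1],.004,94.6)
cv2.imwrite("pics/w9.png",camera("wrist")[:,:,::-1])
a=camera("side")[:,:,::-1]
cv2.imwrite("pics/s9.png",cv2.resize(a[120:290,200:400],None,fx=4,fy=3.5,interpolation=cv2.INTER_CUBIC))
E
```

```text
clock: 25.6
tcp_pos: [0.4745, 0.0814, 0.0048]
ee_rot: [[-0.082, 0.997, 0.0], [0.997, 0.082, 0.0], [0.0, 0.0, -1.0]]
contact_force: [0.4, 0.1, -0.4]
grip_width: 0.568
shift [-0.007 -0.003  0.011] turn [ 0.     -0.0001  0.0006] t 25.6
```

View pics/w9.png

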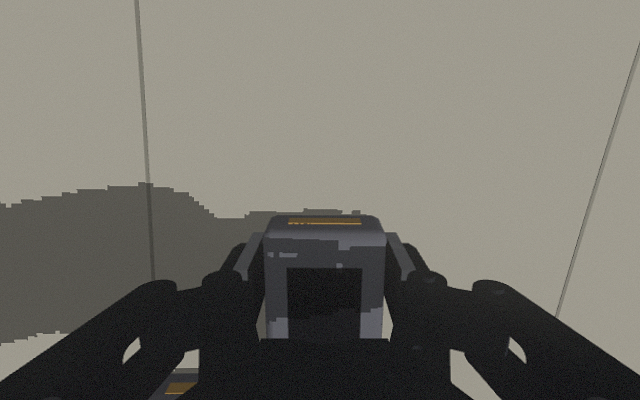

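View pics/s9.png

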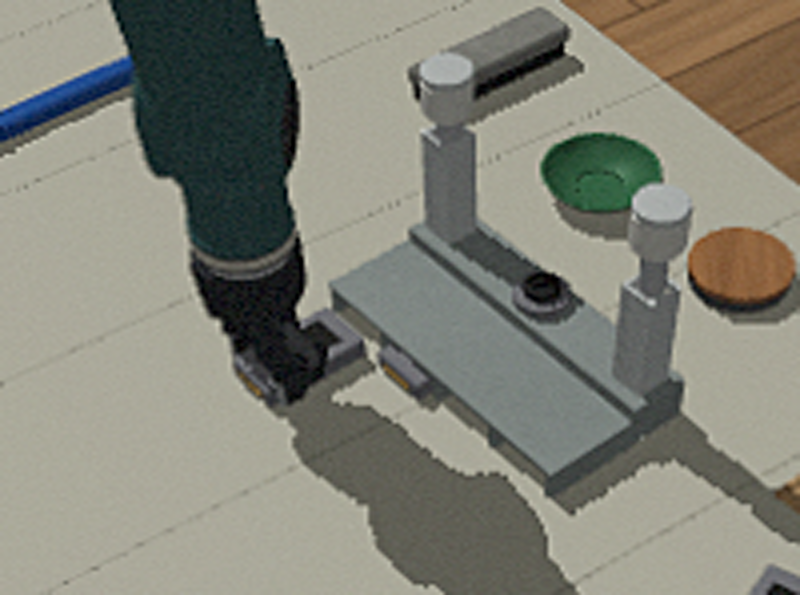

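```bash

python3 -m creep '[[[0,0,0.02],[0,0,0],0.4],[[0,0.1,0.02],[0,0,0],0.4],[[0,0.22,0.02],[0,0,0],0.4],[[0,0.34,0.02],[0,0,0],0.4],[[0,0.46,0.02],[0,0,0],0.4],[[0,0.58,0.02],[0,0,0],0.4],[[0,0.68,0.02],[0,0,0],0.4],[[0,0.68,0.02],[0,0,0],0.4]]'
python3 -m creep '[[[0,0,0],[0,0,0],0.75],[[0,0,0],[0,0,0],0.75],[[0,0,-0.03],[0,0,0],0.75],[[0,-0.2,-0.04],[0,0,0],0.75],[[0,-0.4,-0.05],[0,0,0],0.75],[[0,-0.58,-0.05],[0,0,0],0.75],[[0,-0.58,-0.05],[0,0,0],0],[[0,-0.58,-0.05],[0,0,0],0]]'
python3 -m creep '[[[0,0,0],[0,0,0],0],[[0,0,0],[0,0,0],0],[[0,0,0],[0,0,0],0],[[0,0,0],[0,0,0],0],[[0,0.1,0],[0,0,0],0],[[0,0.2,0],[0,0,0],0],[[0,0.3,0],[0,0,0],0],[[0,0.35,0],[0,0,0],0]]'
python3 -m creep '[[[0,0.05,0],[0,0,0],0],[[0,0.1,0],[0,0,0],0],[[0,0.15,0],[0,0,0],0],[[0,0.2,0],[0,0,0],0],[[0,0.23,0],[0,0,0],0],[[0,0.26,0],[0,0,0],0],[[0,0.28,0],[0,0,0],0],[[0,0.28,0],[0,0,0],0]]'
python3 - <<'E'
from h import *
p=lamp(-.024,.093); go(p[0],p[1],.007,94.6)
E
```

```text
clock: 26.7
tcp_pos: [0.5303, 0.086, 0.0034]
ee_rot: [[-0.082, 0.997, 0.002], [0.997, 0.082, 0.001], [0.001, 0.002, -1.0]]
contact_force: [0.9, 1.8, -2.1]
grip_width: 0.569
clock: 27.7
tcp_pos: [0.483, 0.082, 0.0074]
ee_rot: [[-0.082, 0.997, 0.001], [0.997, 0.082, 0.0], [0.0, 0.001, -1.0]]
contact_force: [-0.1, -0.1, -0.3]
grip_width: 0.329
clock: 28.7
tcp_pos: [0.5108, 0.0839, 0.0072]
ee_rot: [[-0.081, 0.997, -0.0], [0.997, 0.081, 0.0], [0.0, -0.0, -1.0]]
contact_force: [-2.1, 0.4, 1.1]
grip_width: 0.003
clock: 29.7
tcp_pos: [0.5331, 0.0858, 0.0073]
ee_rot: [[-0.082, 0.997, 0.001], [0.997, 0.082, 0.0], [0.0, 0.001, -1.0]]
contact_force: [0.5, 0.2, -0.2]
grip_width: 0.004
shift [-0.003  0.025  0.004] turn [ 0.0002 -0.      0.0004] t 29.7
```

```bash

python3 -m creep '[[[0,0.02,0],[0,0,0],0],[[0,0.04,0],[0,0,0],0],[[0,0.06,0],[0,0,0],0],[[0,0.08,0],[0,0,0],0],[[0,0.08,0],[0,0,0],0],[[0,0.08,0],[0,0,0],0],[[0,0.08,0],[0,0,0],0],[[0,0.08,0],[0,0,0],0]]'
```

```text
clock: 30.7
tcp_pos: [0.5347, 0.0858, 0.0068]
ee_rot: [[-0.082, 0.997, -0.007], [0.997, 0.082, -0.003], [-0.002, -0.007, -1.0]]
contact_force: [-7.4, 0.0, 4.8]
grip_width: -0.001
```

```bash

python3 -m creep '[[[0,-0.3,0],[0,0,0],0],[[0,-0.6,-0.1],[0,0,0],0.5],[[0,-0.9,-0.3],[0,0,0],0.8],[[-0.1,-0.9,-0.5],[0,0,0],1],[[-0.3,-0.9,-0.7],[0,0,0],1],[[-0.6,-0.9,-0.9],[0,0,0],1],[[-0.8,-0.9,-1],[0,0,0],1],[[-1,-0.9,-1],[0,0,0],1]]'
python3 -m creep '[[[-0.2,0,0],[0,0,0],1],[[-0.4,0,0],[0,0,0],1],[[-0.6,0,0],[0,0,0],1],[[-0.8,0,-0.1],[0,0,0],1],[[-1,0,-0.2],[0,0,0],1],[[-1,0,-0.3],[0,0,0],1],[[-1,0,-0.4],[0,0,0],1],[[-1,0,-0.4],[0,0,0],1]]'
python3 -m creep '[[[-0.2,0,0],[0,0,0],1],[[-0.4,0,0],[0,0,0],1],[[-0.6,0,0],[0,0,0],1],[[-0.8,0,0],[0,0,0],1],[[-1,0,0],[0,0,0],1],[[-1,0,0],[0,0,0],1],[[-1,0,0],[0,0,0],1],[[-1,0,0],[0,0,0],1]]'
python3 - <<'E'
from h import *
go(.441,-.27,.13,96.7)
a=camera("side")[:,:,::-1]
cv2.imwrite("pics/s10.png",cv2.resize(a[120:370,200:460],None,fx=3,fy=2.4,interpolation=cv2.INTER_CUBIC))
E
```

```text
clock: 31.7
tcp_pos: [0.4756, 0.0001, 0.088]
ee_rot: [[-0.081, 0.997, 0.004], [0.997, 0.081, 0.001], [0.0, 0.004, -1.0]]
contact_force: [0.2, 0.4, -0.5]
grip_width: 0.996
clock: 32.7
tcp_pos: [0.4809, -0.0782, 0.1199]
ee_rot: [[-0.083, 0.997, 0.001], [0.997, 0.083, 0.0], [0.0, 0.001, -1.0]]
contact_force: [-0.2, 0.5, -0.1]
grip_width: 1.002
clock: 33.7
tcp_pos: [0.4869, -0.1578, 0.1194]
ee_rot: [[-0.083, 0.997, 0.0], [0.997, 0.083, 0.0], [0.0, 0.0, -1.0]]
contact_force: [-0.6, 0.1, 0.3]
grip_width: 0.997
shift [-1.349 -0.689 -0.134] turn [ 0.     -0.0001 -0.0107] t 33.7
```

View pics/s10.png

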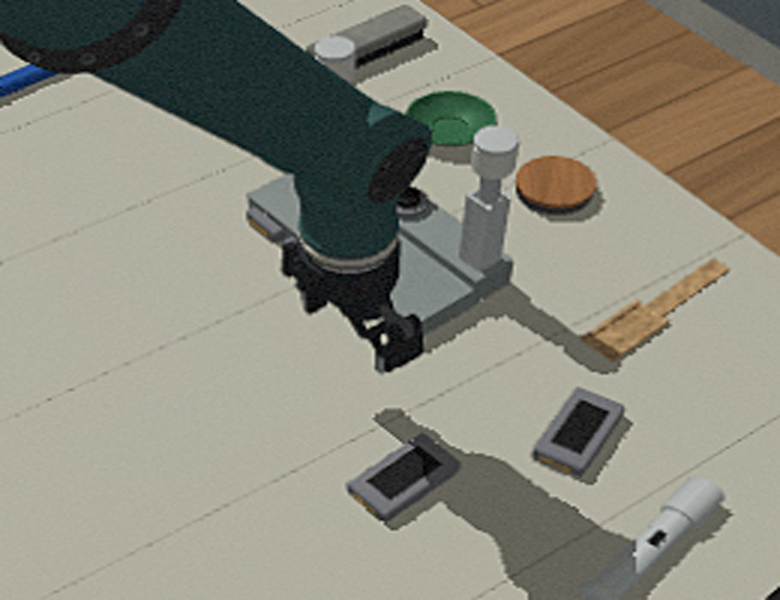

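```bash

python3 -m creep '[[[-0.2,-0.1,0],[0,0,-0.01],1],[[-0.4,-0.2,0],[0,0,-0.01],1],[[-0.6,-0.3,0],[0,0,-0.01],1],[[-0.8,-0.4,0],[0,0,-0.01],1],[[-1,-0.5,0],[0,0,-0.01],1],[[-1,-0.6,0],[0,0,-0.01],1],[[-1,-0.7,0],[0,0,-0.01],1],[[-1,-0.7,0],[0,0,-0.01],1]]'
python3 -m creep '[[[-0.2,0,0],[0,0,0],1],[[-0.35,0,0],[0,0,0],1],[[-0.35,0,0],[0,0,0],1],[[-0.35,0,0],[0,0,0],1],[[-0.35,0,0],[0,0,0],1],[[-0.35,0,0],[0,0,0],1],[[-0.35,0,0],[0,0,0],1],[[-0.35,0,0],[0,0,0],1]]'
python3 - <<'E'
from h import *
go(.441,-.27,.13,96.7)
P=camera_params("wrist"); cv2.imwrite("pics/w11.png",camera("wrist")[:,:,::-1]); np.save("pics/w11.npy",P["world_to_cam"])
E
```

```text
clock: 34.75
tcp_pos: [0.4366, -0.2423, 0.1192]
ee_rot: [[-0.114, 0.994, -0.001], [0.994, 0.114, 0.0], [0.001, -0.001, -1.0]]
contact_force: [0.7, 0.0, -0.3]
grip_width: 1.001
clock: 35.75
tcp_pos: [0.4408, -0.2708, 0.1193]
ee_rot: [[-0.113, 0.994, -0.0], [0.994, 0.113, -0.0], [-0.0, -0.0, -1.0]]
contact_force: [-0.1, -0.5, 0.8]
grip_width: 1.002
shift [ 0.009  0.004 -0.134] turn [-0.      0.     -0.0011] t 35.75
```

View pics/w11.png

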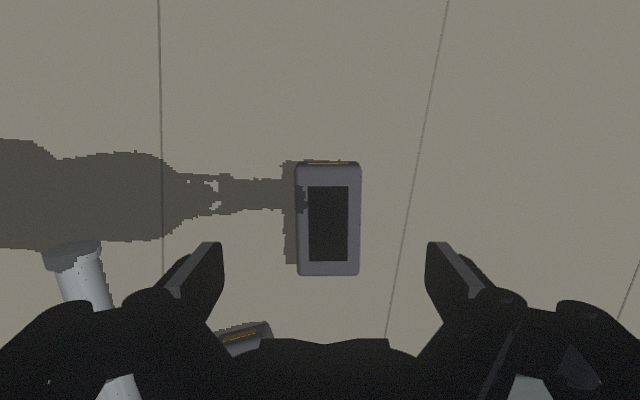

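Pack C's inset corners are at (308,186), (348,186), (348,262) and (309,261), lying straight between the fingers.

```bash

python3 - <<'E'
from h import *
pack([(308,186),(348.5,186),(348,262),(309,261.5)],f="pics/w11.npy")
E
```

```text
pack [ 0.4647 -0.2652] [60.9 30.3] yaw 6.5
```

```bash

python3 -c "
from h import *
go(.438,-.2683,.002,96.5)"
python3 -m creep '[[[0.01,-0.03,0.15],[0,0,0],1],[[0.02,-0.03,0.3],[0,0,0],1],[[0.03,-0.03,0.5],[0,0,0],1],[[0.03,-0.03,0.7],[0,0,0],1],[[0.03,-0.03,0.85],[0,0,0],1],[[0.03,-0.03,1],[0,0,0],1],[[0.03,-0.03,1],[0,0,0],1],[[0.03,-0.03,1],[0,0,0],1]]'
python3 -c "
from h import *
go(.438,-.2683,.002,96.5)"
```

```text
shift [ 0.035 -0.031  1.466] turn [-0. -0. -0.] t 35.8
clock: 36.8
tcp_pos: [0.4384, -0.2688, 0.0395]
ee_rot: [[-0.113, 0.994, 0.0], [0.994, 0.113, -0.0], [-0.0, 0.0, -1.0]]
contact_force: [0.0, -0.3, 0.2]
grip_width: 0.998
shift [ 0.007 -0.005  0.468] turn [ 0.0001  0.0001 -0.0001] t 36.8
```

```bash

python3 -m creep '[[[0,0,0.15],[0,0,0],1],[[0,0,0.3],[0,0,0],1],[[0,0,0.4],[0,0,0],1],[[0,0,0.46],[0,0,0],1],[[0,0,0.46],[0,0,0],0.4],[[0,0,0.46],[0,0,0],0.4],[[0,0,0.46],[0,0,0],0.4],[[0,0,0.46],[0,0,0],0.4]]'
python3 - <<'E'
from h import *
p=lamp(-.085,-.031); print(p); go(p[0],p[1],.009,94.6)
E
```

```text
clock: 37.8
tcp_pos: [0.4384, -0.2688, 0.003]
ee_rot: [[-0.113, 0.994, 0.001], [0.994, 0.113, -0.0], [-0.0, 0.001, -1.0]]
contact_force: [-0.2, -0.7, 4.7]
grip_width: 0.573
[ 0.48425996 -0.04271705  0.        ]
shift [ 2.743  0.889 -0.076] turn [0.0002 0.0001 0.0105] t 37.8
```

```bash

python3 -m creep '[[[0,0,-0.08],[0,0,0],0.4],[[0.15,0.05,-0.08],[0,0,0.01],0.4],[[0.3,0.1,-0.08],[0,0,0.01],0.4],[[0.45,0.15,-0.08],[0,0,0.01],0.4],[[0.6,0.2,-0.08],[0,0,0.01],0.4],[[0.75,0.25,-0.08],[0,0,0.01],0.4],[[0.9,0.3,-0.08],[0,0,0.01],0.4],[[1,0.3,-0.08],[0,0,0.01],0.4]]'
python3 -m creep '[[[0.15,0.05,0],[0,0,0],0.4],[[0.3,0.1,0],[0,0,0],0.4],[[0.45,0.15,0],[0,0,0],0.4],[[0.6,0.2,0],[0,0,0],0.4],[[0.75,0.25,0],[0,0,0],0.4],[[0.9,0.3,0],[0,0,0],0.4],[[1,0.3,0],[0,0,0],0.4],[[1,0.3,0],[0,0,0],0.4]]'
python3 - <<'E'
from h import *
p=lamp(-.085,-.031); print(p); go(p[0],p[1],.009,94.6)
E
```

```text
clock: 38.8
tcp_pos: [0.4535, -0.1854, 0.0089]
ee_rot: [[-0.083, 0.997, 0.001], [0.997, 0.083, 0.0], [0.0, 0.001, -1.0]]
contact_force: [0.5, 0.5, -1.4]
grip_width: 0.571
clock: 39.8
tcp_pos: [0.4701, -0.1041, 0.0089]
ee_rot: [[-0.083, 0.997, -0.0], [0.997, 0.083, 0.0], [0.0, -0.0, -1.0]]
contact_force: [0.1, -0.0, -2.0]
grip_width: 0.574
[ 0.48425996 -0.04271705  0.        ]
shift [ 0.75   0.24  -0.001] turn [-0.0002 -0.      0.0009] t 39.8
```

```bash

python3 -m creep '[[[0.15,0.05,0],[0,0,0],0.4],[[0.3,0.1,0],[0,0,0.001],0.4],[[0.45,0.15,0],[0,0,0.001],0.4],[[0.6,0.2,0],[0,0,0.001],0.4],[[0.75,0.24,0.03],[0,0,0.001],0.4],[[0.75,0.24,0.06],[0,0,0.001],0.4],[[0.75,0.24,0.06],[0,0,0.001],0.4],[[0.75,0.24,0.06],[0,0,0.001],0.4]]'
python3 - <<'E'
from h import *
p=lamp(-.085,-.031); go(p[0],p[1],.003,94.6)
a=camera("side")[:,:,::-1]
cv2.imwrite("pics/s12.png",cv2.resize(a[120:290,200:400],None,fx=4,fy=3.5,interpolation=cv2.INTER_CUBIC))
cv2.imwrite("pics/w12.png",camera("wrist")[:,:,::-1])
E
```

```text
clock: 40.8
tcp_pos: [0.4843, -0.0443, 0.004]
ee_rot: [[-0.077, 0.997, -0.001], [0.997, 0.077, -0.001], [-0.001, -0.001, -1.0]]
contact_force: [-0.5, -0.3, -1.0]
grip_width: 0.573
shift [0.019 0.001 0.012] turn [-0.0002  0.0002 -0.0009] t 40.8
```

View pics/s12.png

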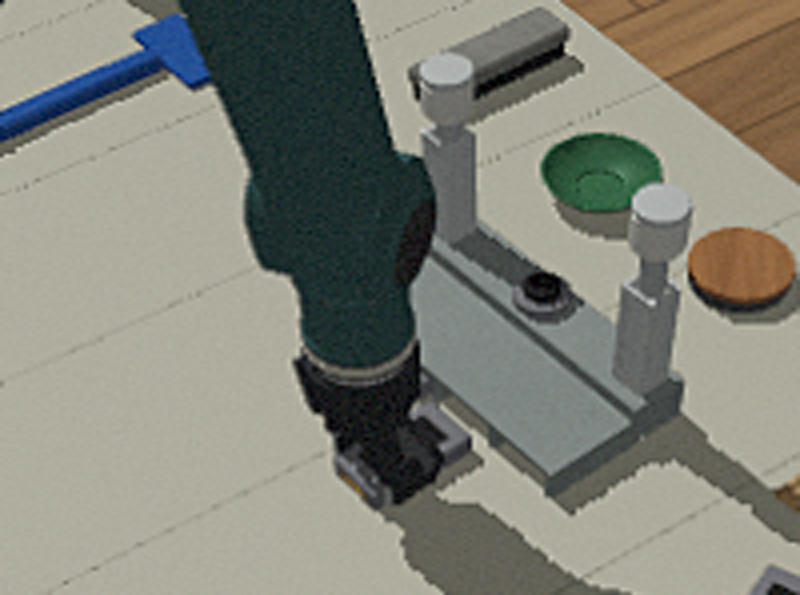

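View pics/w12.png

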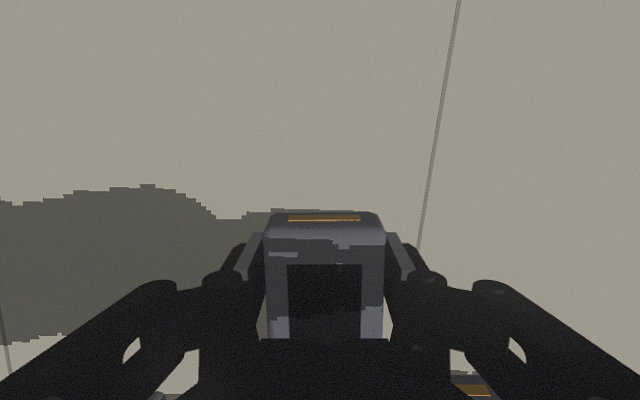

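Pack C is lined up with bay 3, with bay 2's home pack to its right at (470,390). Insert, release, push.

```bash

python3 -m creep '[[[0.02,0,0.01],[0,0,-0.001],0.4],[[0.02,0.1,0.01],[0,0,-0.001],0.4],[[0.02,0.22,0.01],[0,0,-0.001],0.4],[[0.02,0.34,0.01],[0,0,-0.001],0.4],[[0.02,0.46,0.01],[0,0,-0.001],0.4],[[0.02,0.58,0.01],[0,0,-0.001],0.4],[[0.02,0.68,0.01],[0,0,-0.001],0.4],[[0.02,0.68,0.01],[0,0,-0.001],0.4]]'
python3 -c "
from h import *
p=lamp(-.031,-.031); go(p[0],p[1],.003,94.6)"
```

```text
clock: 41.9
tcp_pos: [0.5397, -0.0375, 0.0033]
ee_rot: [[-0.081, 0.997, 0.001], [0.997, 0.081, 0.0], [0.0, 0.001, -1.0]]
contact_force: [-0.6, 0.5, -1.3]
grip_width: 0.569
shift [-0.01  -0.021  0.004] turn [ 0.0003 -0.0001  0.0004] t 41.9
```

```bash

python3 -m creep '[[[0,0,0],[0,0,0],0.75],[[0,0,0],[0,0,0],0.75],[[0,0,-0.03],[0,0,0],0.75],[[0,-0.2,-0.04],[0,0,0],0.75],[[0,-0.4,-0.05],[0,0,0],0.75],[[0,-0.58,-0.05],[0,0,0],0.75],[[0,-0.58,-0.05],[0,0,0],0],[[0,-0.58,-0.05],[0,0,0],0]]'
python3 -m creep '[[[0,0,0],[0,0,0],0],[[0,0,0],[0,0,0],0],[[0,0,0],[0,0,0],0],[[0,0,0],[0,0,0],0],[[0,0.1,0],[0,0,0],0],[[0,0.2,0],[0,0,0],0],[[0,0.3,0],[0,0,0],0],[[0,0.35,0],[0,0,0],0]]'
python3 -m creep '[[[0,0.05,0],[0,0,0],0],[[0,0.1,0],[0,0,0],0],[[0,0.15,0],[0,0,0],0],[[0,0.2,0],[0,0,0],0],[[0,0.23,0],[0,0,0],0],[[0,0.26,0],[0,0,0],0],[[0,0.29,0],[0,0,0],0],[[0,0.29,0],[0,0,0],0]]'
python3 - <<'E'
from h import *
p=lamp(-.024,-.031); go(p[0],p[1],.007,94.6)
E
```

```text
clock: 42.9
tcp_pos: [0.4931, -0.0413, 0.0074]
ee_rot: [[-0.082, 0.997, 0.001], [0.997, 0.082, 0.0], [0.0, 0.001, -1.0]]
contact_force: [1.0, 0.5, 0.0]
grip_width: 0.329
clock: 43.9
tcp_pos: [0.521, -0.0391, 0.0073]
ee_rot: [[-0.081, 0.997, 0.0], [0.997, 0.081, 0.0], [0.0, 0.0, -1.0]]
contact_force: [-1.7, -0.5, 1.0]
grip_width: -0.0
clock: 44.9
tcp_pos: [0.5441, -0.0371, 0.0074]
ee_rot: [[-0.082, 0.997, 0.001], [0.997, 0.082, 0.0], [0.0, 0.001, -1.0]]
contact_force: [0.0, -0.1, 0.2]
grip_width: -0.0
shift [-0.01   0.012  0.004] turn [ 0.0003 -0.0001  0.0005] t 44.9
```

```bash

python3 -m creep '[[[0,0.02,0],[0,0,0],0],[[0,0.04,0],[0,0,0],0],[[0,0.06,0],[0,0,0],0],[[0,0.07,0],[0,0,0],0],[[0,0.07,0],[0,0,0],0],[[0,0.07,0],[0,0,0],0],[[0,0.07,0],[0,0,0],0],[[0,0.07,0],[0,0,0],0]]'
```

```text
clock: 45.9
tcp_pos: [0.5446, -0.0373, 0.0068]
ee_rot: [[-0.082, 0.997, -0.008], [0.997, 0.082, -0.002], [-0.001, -0.008, -1.0]]
contact_force: [-7.3, -0.4, 5.0]
grip_width: -0.003
```

```bash

python3 -m creep '[[[0,-0.3,0],[0,0,0],0],[[0,-0.6,-0.1],[0,0,0],0.5],[[0,-0.6,-0.3],[0,0,0],0.8],[[-0.1,-0.6,-0.5],[0,0,0],1],[[-0.3,-0.6,-0.7],[0,0,0],1],[[-0.6,-0.6,-0.9],[0,0,0],1],[[-0.8,-0.6,-1],[0,0,0],1],[[-1,-0.6,-1],[0,0,0],1]]'
python3 -m creep '[[[-0.2,0,0],[0,0,0],1],[[-0.4,0,0],[0,0,0],1],[[-0.6,0,0],[0,0,0],1],[[-0.8,0,-0.1],[0,0,0],1],[[-1,0,-0.2],[0,0,-0.02],1],[[-1,0,-0.3],[0,0,-0.05],1],[[-1,0,-0.5],[0,0,-0.08],1],[[-1,0,-0.5],[0,0,-0.1],1]]'
python3 - <<'E'
from h import *
go(.585,-.326,.13,112.8)
E
```

```text
clock: 46.9
tcp_pos: [0.5094, -0.1213, 0.0881]
ee_rot: [[-0.081, 0.997, 0.004], [0.997, 0.081, -0.0], [-0.0, 0.004, -1.0]]
contact_force: [0.7, 0.3, 0.4]
grip_width: 1.0
clock: 47.9
tcp_pos: [0.5151, -0.2009, 0.1281]
ee_rot: [[-0.387, 0.922, 0.002], [0.922, 0.387, -0.0], [-0.001, 0.002, -1.0]]
contact_force: [-0.5, -0.2, 0.7]
grip_width: 1.002
shift [-1.78   0.2   -0.021] turn [ 0.0005  0.0004 -0.    ] t 47.9
```

```bash

python3 -m creep '[[[-0.2,0.02,0],[0,0,0],1],[[-0.4,0.05,0],[0,0,0],1],[[-0.6,0.1,0],[0,0,0],1],[[-0.8,0.1,0],[0,0,0],1],[[-1,0.1,0],[0,0,0],1],[[-1,0.1,0],[0,0,0],1],[[-1,0.1,0],[0,0,0],1],[[-1,0.1,0],[0,0,0],1]]'
python3 -m creep '[[[-0.2,0.02,0],[0,0,0],1],[[-0.4,0.05,0],[0,0,0],1],[[-0.6,0.1,0],[0,0,0],1],[[-0.78,0.1,0],[0,0,0],1],[[-0.78,0.1,0],[0,0,0],1],[[-0.78,0.1,0],[0,0,0],1],[[-0.78,0.1,0],[0,0,0],1],[[-0.78,0.1,0],[0,0,0],1]]'
python3 - <<'E'
from h import *
go(.596,-.3215,.05,112.8)
P=camera_params("wrist"); cv2.imwrite("pics/w13.png",camera("wrist")[:,:,::-1]); np.save("pics/w13.npy",P["world_to_cam"])
E
```

```text
clock: 48.9
tcp_pos: [0.5522, -0.2699, 0.1274]
ee_rot: [[-0.387, 0.922, -0.0], [0.922, 0.387, 0.0], [0.001, -0.0, -1.0]]
contact_force: [0.8, -0.0, 0.9]
grip_width: 1.001
clock: 49.9
tcp_pos: [0.5838, -0.3247, 0.1274]
ee_rot: [[-0.386, 0.922, -0.0], [0.922, 0.386, 0.0], [0.0, -0.0, -1.0]]
contact_force: [-0.1, -1.0, 0.2]
grip_width: 0.998
shift [-0.021  0.156  0.968] turn [-0.     -0.0001 -0.0004] t 49.9
```

View pics/w13.png

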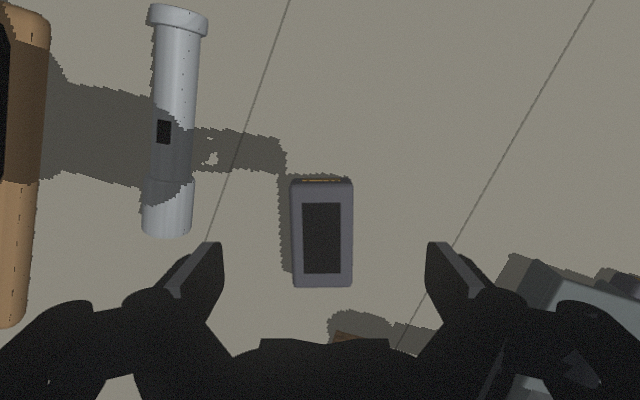

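```bash

python3 - <<'E'
from h import *
pack([(302,203),(340,202.5),(341,273),(304,273.5)],f="pics/w13.npy")
P=dict(camera_params("wrist"),world_to_cam=np.load("pics/w13.npy"))
print(ray("wrist",[(193,230),(205,30)],.018,P))
E
```

```text
pack [ 0.6207 -0.3115] [59.7 30. ] yaw 23.5
[[ 0.65542841 -0.40833601  0.018     ]
 [ 0.51182868 -0.44310493  0.018     ]]
```

```bash

python3 -c "
from h import *
go(.5959,-.3223,.05,113.5)"
python3 -m creep '[[[-0.01,0.08,0.1],[0,0,-0.004],0.85],[[-0.01,0.15,0.3],[0,0,-0.004],0.85],[[-0.01,0.15,0.5],[0,0,-0.004],0.85],[[-0.01,0.15,0.7],[0,0,-0.004],0.85],[[-0.01,0.15,0.85],[0,0,-0.004],0.85],[[-0.01,0.15,1],[0,0,-0.004],0.85],[[-0.01,0.15,1],[0,0,-0.004],0.85],[[-0.01,0.15,1],[0,0,-0.004],0.85]]'
python3 -c "
from h import *
go(.5959,-.3223,.002,113.5)"
```

```text
shift [-0.028  0.151  0.967] turn [-0.     -0.     -0.0043] t 49.95
clock: 50.95
tcp_pos: [0.5957, -0.3216, 0.0477]
ee_rot: [[-0.397, 0.918, 0.001], [0.918, 0.397, -0.0], [-0.001, 0.001, -1.0]]
contact_force: [-0.5, -0.2, 0.4]
grip_width: 0.852
shift [-0.009 -0.002  0.571] turn [ 0.0002  0.0002 -0.0006] t 50.95
```

```bash

python3 -m creep '[[[-0.01,0,0.15],[0,0,0],0.85],[[-0.01,0,0.3],[0,0,0],0.85],[[-0.01,0,0.45],[0,0,0],0.85],[[-0.01,0,0.57],[0,0,0],0.85],[[-0.01,0,0.57],[0,0,0],0.4],[[-0.01,0,0.57],[0,0,0],0.4],[[-0.01,0,0.57],[0,0,0],0.4],[[-0.01,0,0.57],[0,0,0],0.4]]'
python3 - <<'E'
from h import *
p=lamp(-.09,-.093); print(p); go(p[0],p[1],.009,94.6)
E
```

```text
clock: 51.95
tcp_pos: [0.5954, -0.3223, 0.0017]
ee_rot: [[-0.397, 0.918, -0.0], [0.918, 0.397, -0.0], [0.0, -0.0, -1.0]]
contact_force: [-1.0, 0.2, -2.5]
grip_width: 0.571
[ 0.4842484  -0.10491834  0.        ]
shift [ 3.045 -0.196 -0.091] turn [-1.000e-04 -0.000e+00  1.044e-01] t 51.95
```

```bash

python3 -m creep '[[[0,0,-0.09],[0,0,0],0.4],[[0.1,-0.15,-0.09],[0,0,0.015],0.4],[[0.2,-0.3,-0.09],[0,0,0.03],0.4],[[0.3,-0.45,-0.09],[0,0,0.045],0.4],[[0.45,-0.6,-0.09],[0,0,0.06],0.4],[[0.6,-0.75,-0.09],[0,0,0.075],0.4],[[0.75,-0.9,-0.09],[0,0,0.09],0.4],[[0.9,-1,-0.09],[0,0,0.104],0.4]]'
python3 - <<'E'
from h import *
p=lamp(-.085,-.093); print(p); go(p[0],p[1],.009,94.6)
E
```

```text
clock: 52.95
tcp_pos: [0.4933, -0.288, 0.0095]
ee_rot: [[-0.08, 0.997, 0.001], [0.997, 0.08, -0.0], [-0.001, 0.0, -1.0]]
contact_force: [-0.1, 0.7, -2.1]
grip_width: 0.568
[ 0.4892323  -0.10451734  0.        ]
shift [2.29  0.133 0.005] turn [ 0.0001  0.0002 -0.0002] t 52.95
```

```bash

python3 -m creep '[[[0.15,0,0],[0,0,0],0.4],[[0.3,0,0],[0,0,0],0.4],[[0.45,0,0],[0,0,0],0.4],[[0.6,0,0],[0,0,0],0.4],[[0.75,0,0],[0,0,0],0.4],[[0.9,0,0],[0,0,0],0.4],[[1,0,0],[0,0,0],0.4],[[1,0,0],[0,0,0],0.4]]'
python3 -m creep '[[[0.15,0,0],[0,0,0],0.4],[[0.3,0,0],[0,0,0],0.4],[[0.45,0,0],[0,0,0],0.4],[[0.6,0,0],[0,0,0],0.4],[[0.75,0,0],[0,0,0],0.4],[[0.9,0,0],[0,0,0],0.4],[[1,0.1,0],[0,0,0],0.4],[[1,0.13,0],[0,0,0],0.4]]'
python3 - <<'E'
from h import *
p=lamp(-.085,-.093); print(p); go(p[0],p[1],.003,94.6)
E
```

```text
clock: 53.95
tcp_pos: [0.4872, -0.2073, 0.0089]
ee_rot: [[-0.083, 0.997, -0.0], [0.997, 0.083, 0.0], [0.0, -0.0, -1.0]]
contact_force: [-0.2, 0.2, -2.1]
grip_width: 0.57
clock: 54.95
tcp_pos: [0.4925, -0.1265, 0.0091]
ee_rot: [[-0.083, 0.997, 0.002], [0.997, 0.083, 0.0], [0.0, 0.002, -1.0]]
contact_force: [0.3, -0.1, -2.9]
grip_width: 0.57
[ 0.4892323  -0.10451734  0.        ]
shift [ 0.277 -0.018  0.076] turn [ 0.0006 -0.0001  0.001 ] t 54.95
```

```bash

python3 -m creep '[[[0.1,-0.01,0.03],[0,0,0],0.4],[[0.2,-0.02,0.07],[0,0,0.001],0.4],[[0.28,-0.02,0.07],[0,0,0.001],0.4],[[0.28,-0.02,0.07],[0,0,0.001],0.4],[[0.28,-0.02,0.07],[0,0,0.001],0.4],[[0.28,-0.02,0.07],[0,0,0.001],0.4],[[0.28,-0.02,0.07],[0,0,0.001],0.4],[[0.28,-0.02,0.07],[0,0,0.001],0.4]]'
python3 - <<'E'
from h import *
p=lamp(-.085,-.093); go(p[0],p[1],.003,94.6)
a=camera("side")[:,:,::-1]
cv2.imwrite("pics/s14.png",cv2.resize(a[120:290,200:400],None,fx=4,fy=3.5,interpolation=cv2.INTER_CUBIC))
cv2.imwrite("pics/w14.png",camera("wrist")[:,:,::-1])
E
```

```text
clock: 55.95
tcp_pos: [0.4876, -0.1056, 0.0033]
ee_rot: [[-0.078, 0.997, 0.0], [0.997, 0.078, -0.0], [-0.0, 0.0, -1.0]]
contact_force: [1.0, 0.2, -1.6]
grip_width: 0.576
shift [0.012 0.022 0.004] turn [ 0.      0.     -0.0007] t 55.95
```

View pics/s14.png

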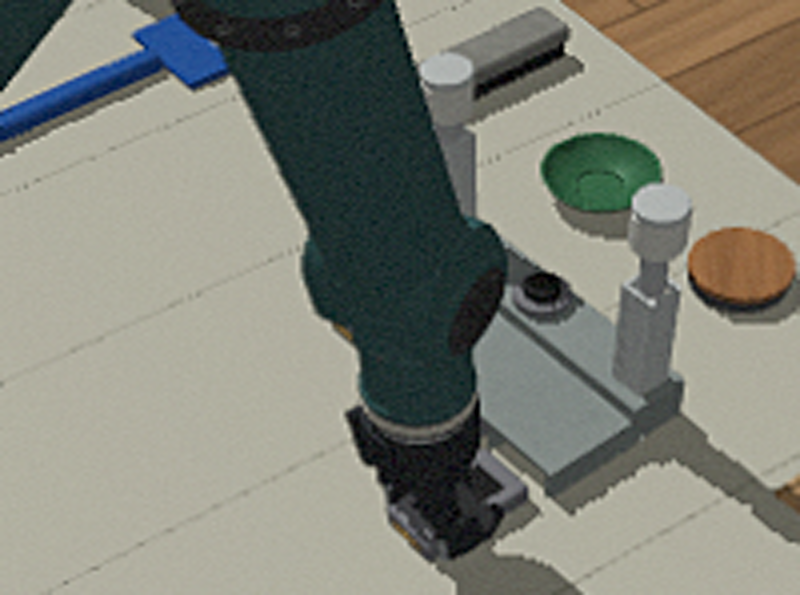

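View pics/w14.png

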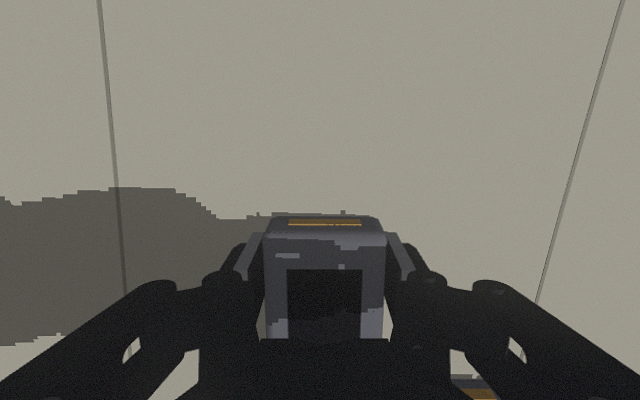

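Pack D is lined up with bay 4. Insert, release, push.

```bash

python3 -m creep '[[[0.01,0,0],[0,0,-0.001],0.4],[[0.01,0.1,0],[0,0,-0.001],0.4],[[0.01,0.22,0],[0,0,-0.001],0.4],[[0.01,0.34,0],[0,0,-0.001],0.4],[[0.01,0.46,0],[0,0,-0.001],0.4],[[0.01,0.58,0],[0,0,-0.001],0.4],[[0.01,0.69,0],[0,0,-0.001],0.4],[[0.01,0.69,0],[0,0,-0.001],0.4]]'
python3 -c "
from h import *
p=lamp(-.031,-.093); go(p[0],p[1],.003,94.6)"
```

```text
clock: 57.05
tcp_pos: [0.5445, -0.0996, 0.0034]
ee_rot: [[-0.083, 0.997, 0.003], [0.997, 0.083, 0.001], [0.001, 0.003, -1.0]]
contact_force: [1.3, 2.3, -2.2]
grip_width: 0.575
shift [-0.006 -0.019  0.005] turn [ 0.001  -0.0003  0.0008] t 57.05
```

```bash

python3 -m creep '[[[0,0,0],[0,0,0],0.75],[[0,0,0],[0,0,0],0.75],[[0,0,-0.03],[0,0,0],0.75],[[0,-0.2,-0.04],[0,0,0],0.75],[[0,-0.4,-0.05],[0,0,0],0.75],[[0,-0.58,-0.05],[0,0,0],0.75],[[0,-0.58,-0.05],[0,0,0],0],[[0,-0.58,-0.05],[0,0,0],0]]'
python3 -m creep '[[[0,0,0],[0,0,0],0],[[0,0,0],[0,0,0],0],[[0,0,0],[0,0,0],0],[[0,0,0],[0,0,0],0],[[0,0.1,0],[0,0,0],0],[[0,0.2,0],[0,0,0],0],[[0,0.3,0],[0,0,0],0],[[0,0.35,0],[0,0,0],0]]'
python3 -m creep '[[[0,0.05,0],[0,0,0],0],[[0,0.1,0],[0,0,0],0],[[0,0.15,0],[0,0,0],0],[[0,0.2,0],[0,0,0],0],[[0,0.23,0],[0,0,0],0],[[0,0.26,0],[0,0,0],0],[[0,0.28,0],[0,0,0],0],[[0,0.28,0],[0,0,0],0]]'
python3 - <<'E'
from h import *
p=lamp(-.024,-.093); go(p[0],p[1],.007,94.6)
E
```

```text
clock: 58.05
tcp_pos: [0.4968, -0.104, 0.0074]
ee_rot: [[-0.082, 0.997, 0.001], [0.997, 0.082, 0.0], [0.0, 0.001, -1.0]]
contact_force: [-0.4, 0.0, -0.0]
grip_width: 0.332
clock: 59.05
tcp_pos: [0.5243, -0.1018, 0.0072]
ee_rot: [[-0.082, 0.997, -0.001], [0.997, 0.082, -0.0], [-0.0, -0.001, -1.0]]
contact_force: [-2.0, 0.1, 0.6]
grip_width: -0.001
clock: 60.05
tcp_pos: [0.5469, -0.0999, 0.0073]
ee_rot: [[-0.082, 0.997, 0.001], [0.997, 0.082, 0.0], [0.0, 0.001, -1.0]]
contact_force: [0.2, 0.0, -0.1]
grip_width: -0.002
shift [-0.     0.039  0.004] turn [ 0.0003 -0.      0.0005] t 60.05
```

```bash

python3 -m creep '[[[0,0.02,0],[0,0,0],0],[[0,0.04,0],[0,0,0],0],[[0,0.06,0],[0,0,0],0],[[0,0.08,0],[0,0,0],0],[[0,0.09,0],[0,0,0],0],[[0,0.09,0],[0,0,0],0],[[0,0.09,0],[0,0,0],0],[[0,0.09,0],[0,0,0],0]]'
```

```text
clock: 61.05
tcp_pos: [0.5497, -0.0998, 0.0069]
ee_rot: [[-0.081, 0.997, -0.007], [0.997, 0.081, -0.001], [-0.001, -0.007, -1.0]]
contact_force: [-6.7, -0.6, 4.5]
grip_width: 0.001
```

```bash

python3 -m creep '[[[0,-0.2,0],[0,0,0],0],[[0,-0.4,0],[0,0,0],0],[[0,-0.4,-0.2],[0,0,0],0.5],[[0,-0.4,-0.4],[0,0,0],1],[[0,-0.4,-0.6],[0,0,0],1],[[0,-0.4,-0.8],[0,0,0],1],[[0,-0.4,-1],[0,0,0],1],[[0,-0.4,-1],[0,0,0],1]]'
python3 -m creep '[[[0,0,-0.2],[0,0,0],1],[[0,0,-0.4],[0,0,0],1],[[0,0,-0.6],[0,0,0],1],[[0,0,-0.8],[0,0,0],1],[[0,0,-1],[0,0,0],1],[[0,0,-1],[0,0,0],1],[[0,0,-1],[0,0,0],1],[[0,0,-1],[0,0,0],1]]'
python3 -m creep '[[[0,0,-0.2],[0,0,0],1],[[0,0,-0.4],[0,0,0],1],[[0,0,-0.6],[0,0,0],1],[[0,0,-0.8],[0,0,0],1],[[0,0,-1],[0,0,0],1],[[0,0,-1],[0,0,0],1],[[0,0,-1],[0,0,0],1],[[0,0,-1],[0,0,0],1]]'
python3 - <<'E'
from h import *
P=camera_params("wrist"); cv2.imwrite("pics/w15.png",camera("wrist")[:,:,::-1]); np.save("pics/w15.npy",P["world_to_cam"])
a=camera("side")[:,:,::-1]
cv2.imwrite("pics/s15.png",cv2.resize(a[120:290,200:400],None,fx=4,fy=3.5,interpolation=cv2.INTER_CUBIC))
p=lamp(.103,-.105); print(p,lamp(.103,.105)); go(p[0],p[1],.3,94.6)
E
```

```text
clock: 62.05
tcp_pos: [0.5229, -0.1021, 0.0888]
ee_rot: [[-0.081, 0.997, 0.003], [0.997, 0.081, -0.0], [-0.001, 0.003, -1.0]]
contact_force: [-0.4, -0.1, 0.2]
grip_width: 0.999
clock: 63.05
tcp_pos: [0.5212, -0.102, 0.1667]
ee_rot: [[-0.082, 0.997, -0.001], [0.997, 0.082, 0.0], [0.0, -0.001, -1.0]]
contact_force: [0.0, 0.6, 0.0]
grip_width: 1.002
clock: 64.05
tcp_pos: [0.5212, -0.102, 0.2466]
ee_rot: [[-0.082, 0.997, -0.002], [0.997, 0.082, 0.0], [0.0, -0.002, -1.0]]
contact_force: [0.0, 0.9, -0.5]
grip_width: 0.997
[ 0.67758911 -0.10140129  0.        ] [0.66074734 0.10792227 0.        ]
shift [-0.152  1.946 -0.669] turn [-0.0004 -0.0001  0.0005] t 64.15
```

View pics/w15.png

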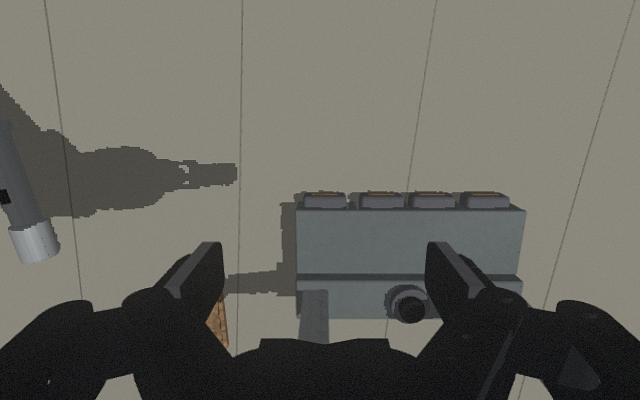

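View pics/s15.png

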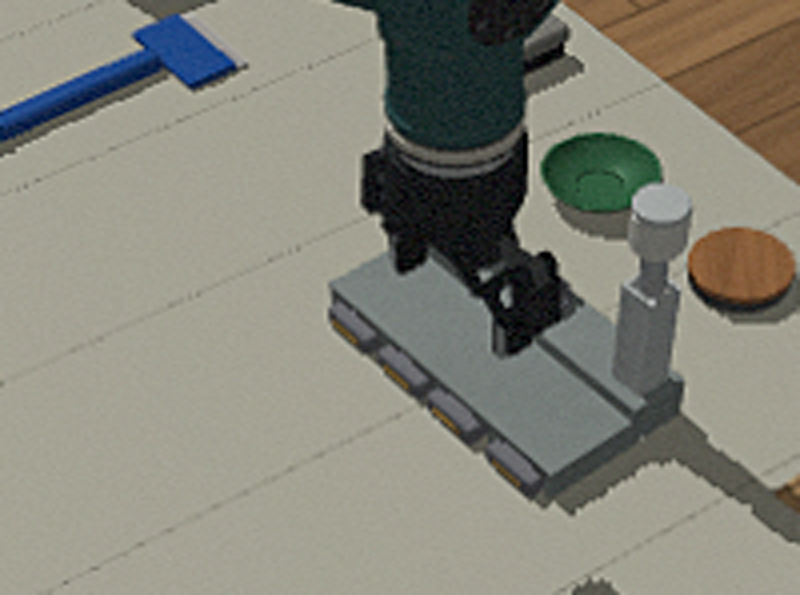

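```bash
python3 - <<'E'
from h import *
P=dict(camera_params("wrist"),world_to_cam=np.load("pics/w15.npy"))
print(proj("wrist",[lamp(0,.128,.037),lamp(0,-.128,.037),lamp(.103,0,.06),lamp(.128,-.128,.052),lamp(-.012,.093,.024)],P).round(1))
a=cv2.imread("pics/w15.png")
cv2.imwrite("pics/w15a.png",cv2.resize(a[180:330,280:540],None,fx=3,fy=3,interpolation=cv2.INTER_CUBIC))
E
```

```text
[[526.2 212.7]
 [292.6 212.3]
 [407.8 307. ]
 [293.9 321.7]
 [489.5 198.8]]
```

View pics/w15a.png

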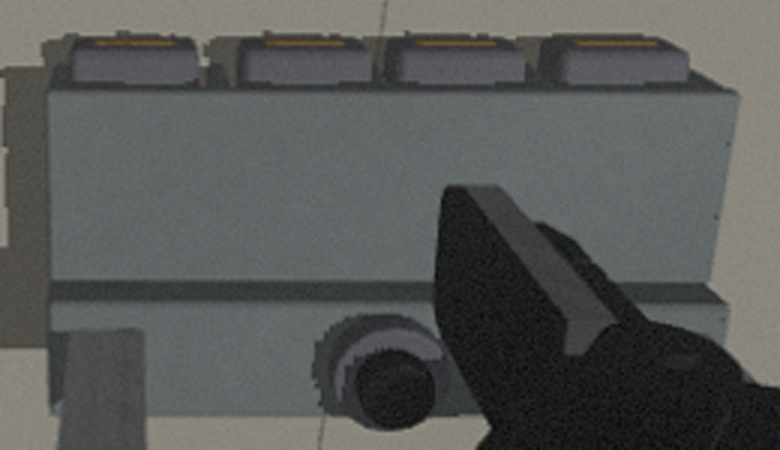

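```bash

python3 -m creep '[[[0,0,-0.2],[0,0,0],1],[[0,0,-0.4],[0,0,0],1],[[0,0.1,-0.6],[0,0,0],1],[[0,0.3,-0.7],[0,0,0],1],[[-0.05,0.5,-0.7],[0,0,0],1],[[-0.1,0.7,-0.7],[0,0,0],1],[[-0.15,0.9,-0.7],[0,0,0],1],[[-0.15,1,-0.7],[0,0,0],1]]'
python3 - <<'E'
from h import *
P=camera_params("wrist"); cv2.imwrite("pics/w16.png",camera("wrist")[:,:,::-1]); np.save("pics/w16.npy",P["world_to_cam"])
a=camera("scene")[:,:,::-1]
cv2.imwrite("pics/sc16.png",cv2.resize(a[140:290,260:420],None,fx=4,fy=4,interpolation=cv2.INTER_CUBIC))
p=lamp(.103,-.105); go(p[0],p[1],.3,94.6)
E
```

```text
clock: 65.15
tcp_pos: [0.6035, -0.1078, 0.3027]
ee_rot: [[-0.081, 0.997, -0.001], [0.997, 0.081, 0.0], [0.0, -0.001, -1.0]]
contact_force: [0.2, 0.6, -0.1]
grip_width: 1.0
shift [-0.005  0.932  0.035] turn [-0.0001 -0.0003  0.0006] t 65.25
```

View pics/w16.png

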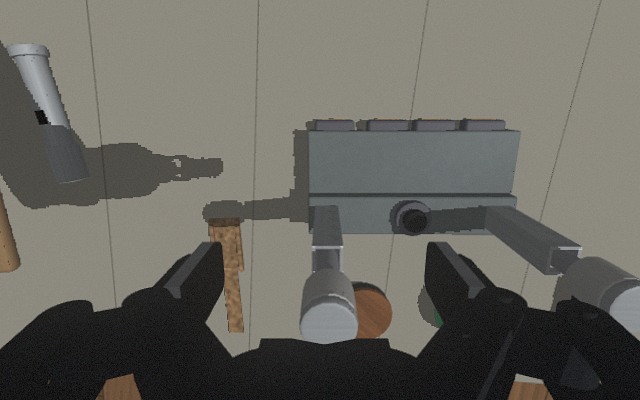

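View pics/sc16.png

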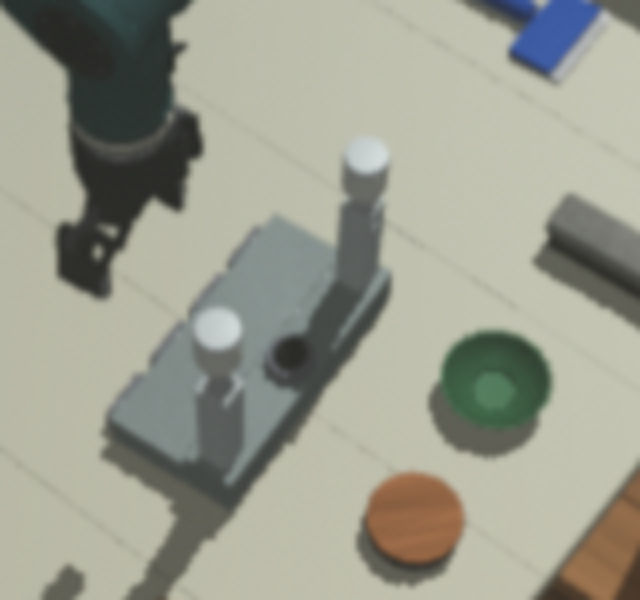

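```bash
python3 - <<'E'
from h import *
from scipy.optimize import least_squares
W=dict(camera_params("wrist"),world_to_cam=np.load("pics/w16.npy"))
Q={"R":[("side",(365.25,177.7),None),("scene",(314.5,222),None),("wrist",(329.5,321),W)],"L":[("side",(311.25,139.5),None),("scene",(351.5,178.3),None)]}
for k,o in Q.items():
    f=lambda X:np.concatenate([proj(n,X,P)[0]-uv for n,uv,P in o])
    s=least_squares(f,[.67,0,.23]); print(k,s.x.round(4),s.fun.round(2),lamp(.103,.105 if k=="L" else -.105)[:2])
E
```

```text
R [ 0.6741 -0.0989  0.2577] [-1.23  1.68 -0.96  0.78  0.26  0.61] [ 0.67758911 -0.10140129]
L [0.6594 0.1106 0.2418] [-0.25 -0.27 -0.13  0.42] [0.66074734 0.10792227]
```

```bash

python3 -m creep '[[[0,0.2,0],[0,0,0],1],[[0,0.4,0],[0,0,0],1],[[0,0.6,0],[0,0,0],1],[[0,0.8,0],[0,0,0],1],[[0,0.9,0],[0,0,0],1],[[0,0.91,0],[0,0,0],1],[[0,0.91,0],[0,0,0],1],[[0,0.91,0],[0,0,0],1]]'
python3 - <<'E'
from h import *
cv2.imwrite("pics/w17.png",camera("wrist")[:,:,::-1])
a=camera("side")[:,:,::-1]
cv2.imwrite("pics/s17.png",cv2.resize(a[80:280,240:440],None,fx=3,fy=3,interpolation=cv2.INTER_CUBIC))
go(.6757,-.1001,.217,94.6)
E
```

```text
clock: 66.25
tcp_pos: [0.6745, -0.1017, 0.3034]
ee_rot: [[-0.081, 0.997, -0.0], [0.997, 0.081, -0.0], [-0.0, -0.0, -1.0]]
contact_force: [0.3, -0.5, 1.1]
grip_width: 1.004
shift [0.019 0.015 1.08 ] turn [-0.0001  0.0001  0.0004] t 66.35
```

View pics/w17.png

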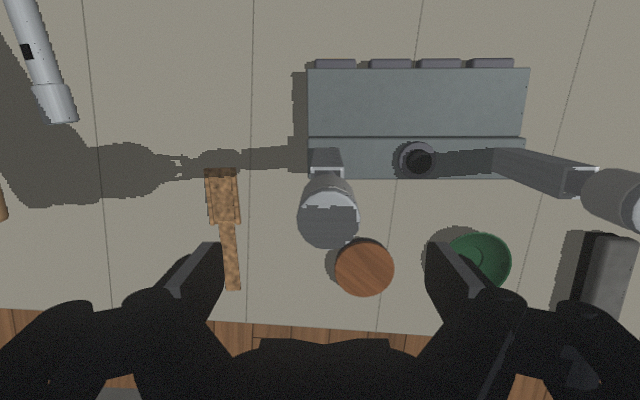

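View pics/s17.png

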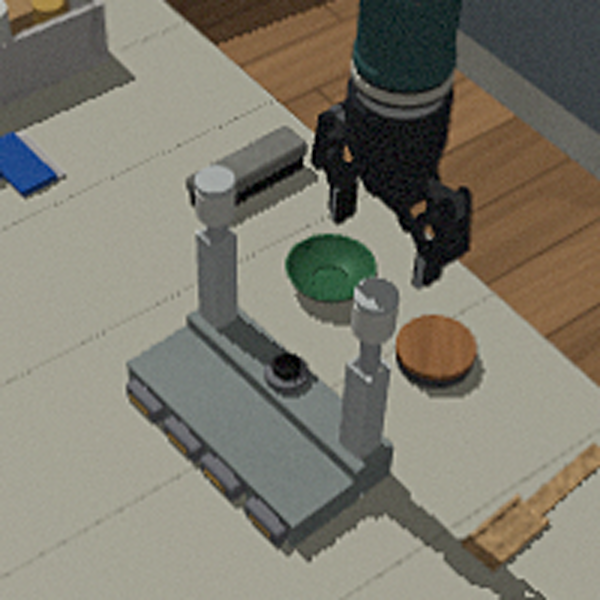

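```bash
python3 - <<'E'
from h import *
print(ray("wrist",[(328.5,219),(297,219),(360,219)],.26))
E
```

```text
[[ 0.67522953 -0.09945231  0.26      ]
 [ 0.67672447 -0.11781981  0.26      ]
 [ 0.67372743 -0.08108957  0.26      ]]
```

```bash

python3 -m creep '[[[0.01,0.01,0.15],[0,0,0],1],[[0.025,0.01,0.3],[0,0,0],1],[[0.025,0.01,0.45],[0,0,0],1],[[0.025,0.01,0.6],[0,0,0],1],[[0.025,0.01,0.75],[0,0,0],1],[[0.025,0.01,0.9],[0,0,0],1],[[0.025,0.01,1],[0,0,0],1],[[0.025,0.01,1],[0,0,0],1]]'
python3 -c "
from h import *
go(.6752,-.0995,.213,94.6)"
```

```text
clock: 67.35
tcp_pos: [0.6752, -0.0995, 0.2225]
ee_rot: [[-0.082, 0.997, -0.001], [0.997, 0.082, 0.0], [0.0, -0.001, -1.0]]
contact_force: [-0.5, 0.4, 0.1]
grip_width: 1.0
shift [-0.001 -0.     0.118] turn [-0.0004 -0.0001  0.0005] t 67.35
```

```bash

python3 -m creep '[[[0,0,0.05],[0,0,0],1],[[0,0,0.11],[0,0,0],0.7],[[0,0,0.11],[0,0,0],0.25],[[0,0,0.11],[0,0,0],0.25],[[0,0,0.11],[0,0,0],0.25],[[0,0,0.11],[0,0,0],0.25],[[0,0,0.11],[0,0,0],0.25],[[0,0,0.11],[0,0,0],0.25]]' 70
python3 -m creep '[[[0,0,0],[0,0,0],0.25],[[0,0,-0.1],[0,0,0],0.25],[[0,0,-0.2],[0,0,0],0.25],[[0,0,-0.3],[0,0,0],0.25],[[0,0,-0.4],[0,0,0],0.25],[[0,0,-0.5],[0,0,0],0.25],[[0,0,-0.6],[0,0,0],0.25],[[0,0,-0.6],[0,0,0],0.25]]'
```

```text
clock: 68.35
tcp_pos: [0.6757, -0.0992, 0.2146]
ee_rot: [[-0.082, 0.997, 0.0], [0.997, 0.082, 0.0], [0.0, 0.0, -1.0]]
contact_force: [-0.2, -0.3, 0.6]
grip_width: 0.424
clock: 69.35
tcp_pos: [0.6756, -0.0992, 0.2641]
ee_rot: [[-0.081, 0.997, 0.0], [0.997, 0.081, -0.0], [-0.0, 0.0, -1.0]]
contact_force: [0.8, 0.8, -2.1]
grip_width: 0.428
```

```bash

python3 -m creep '[[[0,0,-0.06],[0,0,0],0.25],[[0,0,-0.12],[0,0,0],0.25],[[0,0,-0.18],[0,0,0],0.25],[[0,0,-0.22],[0,0,0],0.25],[[0,0,-0.25],[0,0,0],0.25],[[0,0,-0.25],[0,0,0],0.25],[[0,0,-0.25],[0,0,0],0.25],[[0,0,-0.25],[0,0,0],0.25]]'
python3 - <<'E'
from h import *
a=camera("side")[:,:,::-1]
cv2.imwrite("pics/s18.png",cv2.resize(a[80:280,240:440],None,fx=3,fy=3,interpolation=cv2.INTER_CUBIC))
E
```

```text
clock: 70.35
tcp_pos: [0.6756, -0.0992, 0.2813]
ee_rot: [[-0.082, 0.997, -0.001], [0.997, 0.082, 0.001], [0.001, -0.0, -1.0]]
contact_force: [4.2, 1.4, -13.2]
grip_width: 0.425
```

View pics/s18.png

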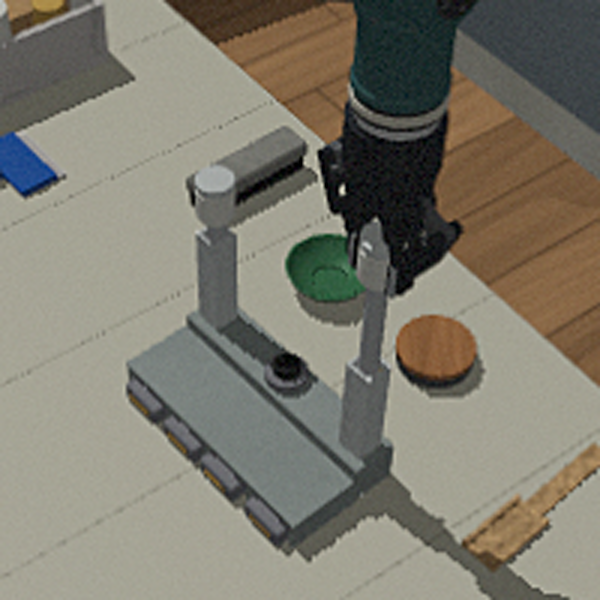

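```bash

python3 -m creep '[[[0,0,-0.03],[0,0,0],0.25],[[0,0,-0.06],[0,0,0],0.25],[[0,0,-0.08],[0,0,0],0.25],[[0,0,-0.08],[0,0,0],0.25],[[0,0,-0.08],[0,0,0],0.25],[[0,0,-0.08],[0,0,0],0.25],[[0,0,-0.08],[0,0,0],0.25],[[0,0,-0.08],[0,0,0],0.25]]'
```

```text
clock: 71.4
tcp_pos: [0.6755, -0.0992, 0.2815]
ee_rot: [[-0.083, 0.997, -0.002], [0.997, 0.083, 0.003], [0.003, -0.002, -1.0]]
contact_force: [14.3, 4.2, -35.8]
grip_width: 0.427
```

```bash

python3 -m creep '[[[0,0,0.04],[0,0,0],0.25],[[0,0,0.08],[0,0,0],0.25],[[0,0,0.12],[0,0,0],0.25],[[0,0,0.16],[0,0,0],0.25],[[0,0,0.16],[0,0,0],0.25],[[0,0,0.16],[0,0,0],0.25],[[0,0,0.16],[0,0,0],0.25],[[0,0,0.16],[0,0,0],0.25]]'
```

```text
clock: 72.4
tcp_pos: [0.6757, -0.0992, 0.2783]
ee_rot: [[-0.081, 0.997, 0.001], [0.997, 0.081, -0.001], [-0.001, 0.001, -1.0]]
contact_force: [-3.2, 1.9, 5.3]
grip_width: 0.427
```

```bash

python3 -m creep '[[[0,0,0.03],[0,0,0],0.25],[[0,0,0.05],[0,0,0],0.25],[[0,0,0.05],[0,0,0],0.25],[[0,0,0.05],[0,0,0],0.25],[[0,0,0.05],[0,0,0],0.25],[[0,0,0.05],[0,0,0],0.25],[[0,0,0.05],[0,0,0],0.25],[[0,0,0.05],[0,0,0],0.25]]'
```

```text
clock: 73.4
tcp_pos: [0.6758, -0.0992, 0.2779]
ee_rot: [[-0.081, 0.997, 0.002], [0.997, 0.081, -0.002], [-0.002, 0.002, -1.0]]
contact_force: [-8.6, 1.0, 18.8]
grip_width: 0.428
```

```bash

python3 -m creep '[[[0,0,-0.04],[0,0,0],0.25],[[0,0,-0.04],[0,0,0],1],[[0,0,-0.04],[0,0,0],1],[[0,0,-0.04],[0,0,0],1],[[0,0,-0.2],[0,0,0],1],[[0,0,-0.5],[0,0,0],1],[[0,0,-0.8],[0,0,0],1],[[0,0,-1],[0,0,0],1]]'
python3 -c "
from h import *
go(.6596,.110,.33,94.6)"
python3 -m creep '[[[0.05,0,0],[0,0,0],1],[[0.2,0,0],[0,0,0],1],[[0.4,0,0],[0,0,0],1],[[0.6,0,0],[0,0,0],1],[[0.8,0,0],[0,0,0],1],[[1,0,0],[0,0,0],1],[[1,0,0],[0,0,0],1],[[1,0,0],[0,0,0],1]]'
python3 -m creep '[[[0.2,0,0],[0,0,0],1],[[0.4,0,0],[0,0,0],1],[[0.6,0,0],[0,0,0],1],[[0.8,0,0],[0,0,0],1],[[1,0,0],[0,0,0],1],[[1,0,0],[0,0,0],1],[[1,0,0],[0,0,0],1],[[1,0,0],[0,0,0],1]]'
python3 -c "
from h import *
go(.6596,.110,.30,94.6)"
```

```text
clock: 74.4
tcp_pos: [0.6764, -0.0993, 0.3542]
ee_rot: [[-0.082, 0.997, 0.002], [0.997, 0.082, -0.0], [-0.0, 0.002, -1.0]]
contact_force: [0.1, -0.8, -0.0]
grip_width: 0.999
shift [2.625 0.004 0.302] turn [0.0008 0.0001 0.0005] t 74.4
clock: 75.4
tcp_pos: [0.6692, -0.0203, 0.3521]
ee_rot: [[-0.081, 0.997, 0.0], [0.997, 0.081, -0.001], [-0.001, -0.0, -1.0]]
contact_force: [0.5, -0.1, 0.9]
grip_width: 0.999
clock: 76.4
tcp_pos: [0.6628, 0.0588, 0.352]
ee_rot: [[-0.08, 0.997, -0.0], [0.997, 0.08, -0.001], [-0.001, -0.0, -1.0]]
contact_force: [-0.3, 0.3, 0.9]
grip_width: 0.999
shift [0.642 0.011 0.649] turn [-0.0001  0.0002 -0.0001] t 76.4
```

```bash

python3 -m creep '[[[0.2,0,0],[0,0,0],1],[[0.4,0,0],[0,0,0],1],[[0.64,0,0.1],[0,0,0],1],[[0.64,0.01,0.2],[0,0,0],1],[[0.64,0.01,0.4],[0,0,0],1],[[0.64,0.01,0.65],[0,0,0],1],[[0.64,0.01,0.65],[0,0,0],1],[[0.64,0.01,0.65],[0,0,0],1]]'
python3 - <<'E'
from h import *
P=camera_params("wrist"); cv2.imwrite("pics/w19.png",camera("wrist")[:,:,::-1]); np.save("pics/w19.npy",P["world_to_cam"])
a=camera("side")[:,:,::-1]
cv2.imwrite("pics/s19.png",cv2.resize(a[80:280,240:440],None,fx=3,fy=3,interpolation=cv2.INTER_CUBIC))
go(.6596,.110,.30,94.6)
E
```

```text
clock: 77.4
tcp_pos: [0.6594, 0.1108, 0.3]
ee_rot: [[-0.081, 0.997, -0.0], [0.997, 0.081, 0.0], [0.0, -0.0, -1.0]]
contact_force: [0.8, -1.3, 0.3]
grip_width: 1.0
shift [-0.015 -0.003  0.01 ] turn [ 0.0004 -0.0001  0.0003] t 77.5
```

View pics/w19.png

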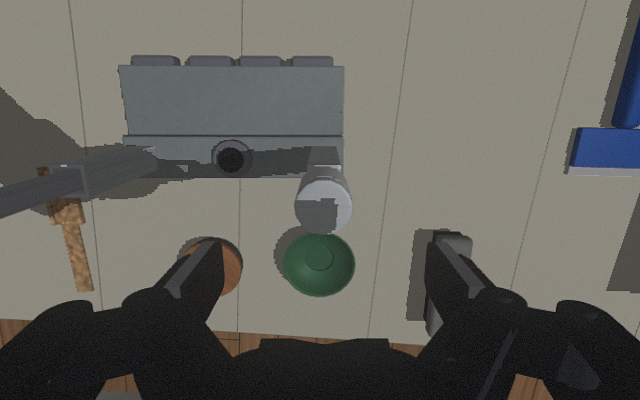

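View pics/s19.png

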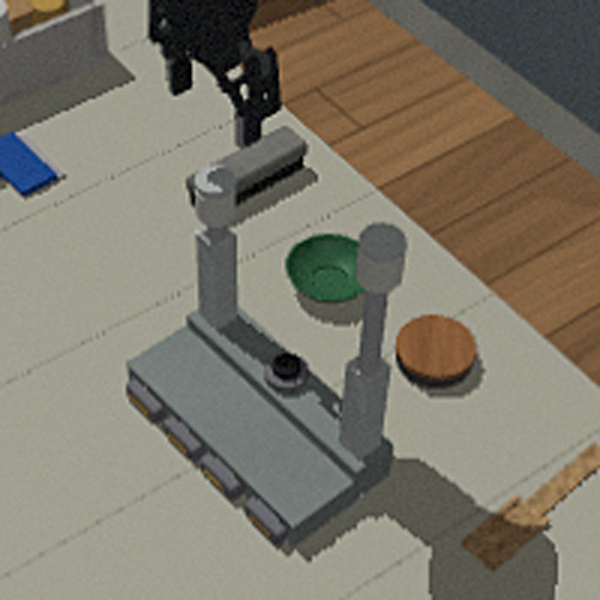

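```bash
python3 - <<'E'
from h import *
P=dict(camera_params("wrist"),world_to_cam=np.load("pics/w19.npy"))
print(ray("wrist",[(323.5,204),(295,204),(352,204)],.241,P))
go(.6599,.1095,.222,94.6)
E
```

```text
[[0.65591956 0.10965348 0.241     ]
 [0.65735745 0.09186421 0.241     ]
 [0.65447855 0.12744315 0.241     ]]
shift [-0.022 -0.002  0.985] turn [ 0.0004 -0.0001  0.0003] t 77.5
```

```bash

python3 -m creep '[[[-0.015,-0.01,0.15],[0,0,0],1],[[-0.015,-0.02,0.3],[0,0,0],1],[[-0.015,-0.02,0.45],[0,0,0],1],[[-0.015,-0.02,0.6],[0,0,0],1],[[-0.015,-0.02,0.75],[0,0,0],1],[[-0.015,-0.02,0.9],[0,0,0],1],[[-0.015,-0.02,1],[0,0,0],1],[[-0.015,-0.02,1],[0,0,0],1]]'
python3 -c "
from h import *
go(.658,.1095,.197,94.6)"
python3 -m creep '[[[0,0,0.1],[0,0,0],1],[[0,0,0.2],[0,0,0],1],[[0,0,0.29],[0,0,0],0.7],[[0,0,0.29],[0,0,0],0.25],[[0,0,0.29],[0,0,0],0.25],[[0,0,0.29],[0,0,0],0.25],[[0,0,0.29],[0,0,0],0.25],[[0,0,0.29],[0,0,0],0.25]]' 70
```

```text
clock: 78.5
tcp_pos: [0.6573, 0.1097, 0.2193]
ee_rot: [[-0.082, 0.997, -0.001], [0.997, 0.082, -0.0], [-0.0, -0.001, -1.0]]
contact_force: [1.0, -0.1, -0.2]
grip_width: 0.996
shift [-0.003  0.009  0.278] turn [-0.0005  0.0001  0.0005] t 78.5
clock: 79.5
tcp_pos: [0.6577, 0.1101, 0.1969]
ee_rot: [[-0.082, 0.997, 0.0], [0.997, 0.082, 0.0], [0.0, 0.0, -1.0]]
contact_force: [0.1, 1.1, -2.0]
grip_width: 0.428
```

```bash

python3 -m creep '[[[0,0,-0.05],[0,0,0],0.25],[[0,0,-0.18],[0,0,0],0.25],[[0,0,-0.31],[0,0,0],0.25],[[0,0,-0.44],[0,0,0],0.25],[[0,0,-0.57],[0,0,0],0.25],[[0,0,-0.7],[0,0,0],0.25],[[0,0,-0.8],[0,0,0],0.25],[[0,0,-0.85],[0,0,0],0.25]]'
python3 -m creep '[[[0,0,-0.06],[0,0,0],0.25],[[0,0,-0.12],[0,0,0],0.25],[[0,0,-0.18],[0,0,0],0.25],[[0,0,-0.24],[0,0,0],0.25],[[0,0,-0.24],[0,0,0],0.25],[[0,0,-0.24],[0,0,0],0.25],[[0,0,-0.24],[0,0,0],0.25],[[0,0,-0.24],[0,0,0],0.25]]'
```

```text
clock: 80.5
tcp_pos: [0.6577, 0.11, 0.2655]
ee_rot: [[-0.082, 0.997, 0.0], [0.997, 0.082, 0.0], [0.0, 0.0, -1.0]]
contact_force: [3.2, 2.9, -10.1]
grip_width: 0.429
clock: 81.5
tcp_pos: [0.6577, 0.11, 0.285]
ee_rot: [[-0.082, 0.997, 0.0], [0.997, 0.082, -0.0], [-0.0, 0.0, -1.0]]
contact_force: [-1.3, 1.8, 1.8]
grip_width: 0.428
```

```bash

python3 -m creep '[[[0,0,-0.04],[0,0,0],0.25],[[0,0,-0.08],[0,0,0],0.25],[[0,0,-0.1],[0,0,0],0.25],[[0,0,-0.1],[0,0,0],0.25],[[0,0,-0.1],[0,0,0],0.25],[[0,0,-0.1],[0,0,0],0.25],[[0,0,-0.1],[0,0,0],0.25],[[0,0,-0.1],[0,0,0],0.25]]'
```

```text
clock: 82.5
tcp_pos: [0.6575, 0.11, 0.2853]
ee_rot: [[-0.083, 0.997, -0.003], [0.997, 0.083, 0.002], [0.002, -0.003, -1.0]]
contact_force: [10.5, 7.7, -29.5]
grip_width: 0.428
```

At the hard stop. Relax and test the lock.

```bash

python3 -m creep '[[[0,0,0.05],[0,0,0],0.25],[[0,0,0.1],[0,0,0],0.25],[[0,0,0.15],[0,0,0],0.25],[[0,0,0.19],[0,0,0],0.25],[[0,0,0.19],[0,0,0],0.25],[[0,0,0.19],[0,0,0],0.25],[[0,0,0.19],[0,0,0],0.25],[[0,0,0.19],[0,0,0],0.25]]'
```

```text
clock: 83.5
tcp_pos: [0.6578, 0.1101, 0.2818]
ee_rot: [[-0.081, 0.997, 0.002], [0.997, 0.081, -0.001], [-0.001, 0.002, -1.0]]
contact_force: [-7.3, -0.1, 16.7]
grip_width: 0.429
```

```bash

python3 -m creep '[[[0,0,-0.04],[0,0,0],0.25],[[0,0,-0.04],[0,0,0],1],[[0,0,-0.04],[0,0,0],1],[[0,0,-0.04],[0,0,0],1],[[0,0,-0.2],[0,0,0],1],[[0,0,-0.5],[0,0,0],1],[[0,0,-0.8],[0,0,0],1],[[0,0,-1],[0,0,0],1]]'
python3 -m creep '[[[-0.05,0,0],[0,0,0],1],[[-0.2,0,0],[0,0,0],1],[[-0.4,0,0],[0,0,0],1],[[-0.6,0,0],[0,0,0],1],[[-0.8,0,0],[0,0,0],0],[[-1,0,0],[0,0,0],0],[[-1,0,0],[0,0,0],0],[[-1,0,0],[0,0,0],0]]'
python3 - <<'E'
from h import *
p=lamp(.103,0); go(p[0],p[1],.28,94.6)
a=camera("side")[:,:,::-1]
cv2.imwrite("pics/s20.png",cv2.resize(a[80:280,240:440],None,fx=3,fy=3,interpolation=cv2.INTER_CUBIC))
cv2.imwrite("pics/sc20.png",camera("scene")[:,:,::-1])
E
```

```text
clock: 84.5
tcp_pos: [0.6583, 0.1101, 0.3591]
ee_rot: [[-0.082, 0.997, 0.002], [0.997, 0.082, 0.0], [0.0, 0.002, -1.0]]
contact_force: [0.2, -0.5, -0.1]
grip_width: 1.001
clock: 85.5
tcp_pos: [0.6641, 0.0308, 0.357]
ee_rot: [[-0.082, 0.997, 0.0], [0.997, 0.082, 0.001], [0.001, 0.0, -1.0]]
contact_force: [-0.0, -0.1, 0.5]
grip_width: 0.146
shift [-0.349  0.034  0.962] turn [ 0.     -0.0003  0.0006] t 85.5
```

View pics/s20.png

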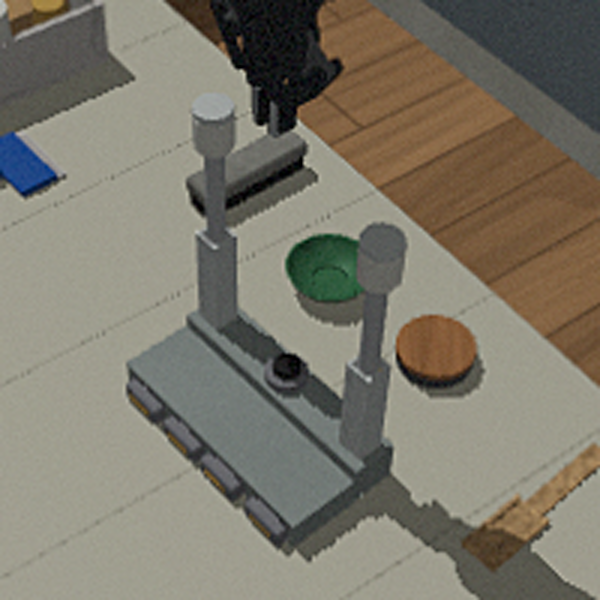

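View pics/sc20.png

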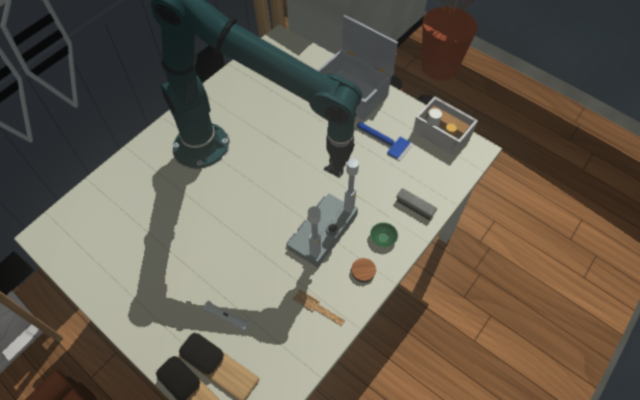

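```bash

python3 -m creep '[[[-0.1,0,0.1],[0,0,0],0],[[-0.2,0.03,0.2],[0,0,0],0],[[-0.35,0.03,0.4],[0,0,0],0],[[-0.35,0.03,0.6],[0,0,0],0],[[-0.35,0.03,0.8],[0,0,0],0],[[-0.35,0.03,1],[0,0,0],0],[[-0.35,0.03,1],[0,0,0],0],[[-0.35,0.03,1],[0,0,0],0]]'
python3 -m creep '[[[0,0,0.2],[0,0,0],0],[[0,0,0.4],[0,0,0],0],[[0,0,0.6],[0,0,0],0],[[0,0,0.8],[0,0,0],0],[[0,0,1],[0,0,0],0],[[0,0,1],[0,0,0],0],[[0,0,1],[0,0,0],0],[[0,0,1],[0,0,0],0]]'
python3 - <<'E'
from h import *
P=camera_params("wrist"); cv2.imwrite("pics/w21.png",camera("wrist")[:,:,::-1]); np.save("pics/w21.npy",P["world_to_cam"])
p=lamp(.103,0); go(p[0],p[1],.08,94.6)
E
```

```text
clock: 86.6
tcp_pos: [0.6693, 0.0029, 0.2773]
ee_rot: [[-0.082, 0.997, 0.001], [0.997, 0.082, 0.0], [0.0, 0.001, -1.0]]
contact_force: [-1.0, -0.1, 0.8]
grip_width: 0.002
clock: 87.6
tcp_pos: [0.6696, 0.0025, 0.1977]
ee_rot: [[-0.082, 0.997, 0.002], [0.997, 0.082, 0.0], [0.0, 0.002, -1.0]]
contact_force: [-0.3, 0.4, 0.4]
grip_width: -0.001
shift [ 0.009 -0.006  1.472] turn [0.0005 0.     0.0005] t 87.65
```

View pics/w21.png

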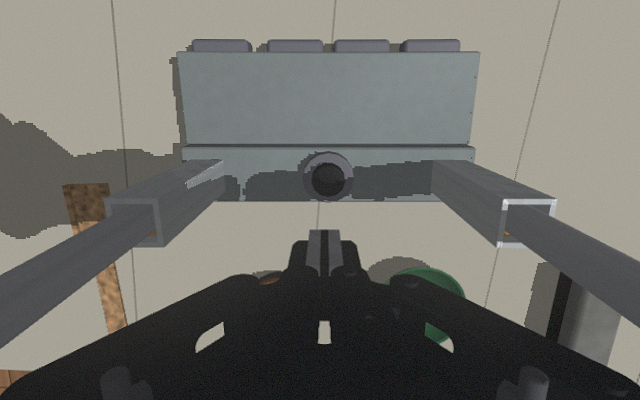

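```bash
python3 - <<'E'
from h import *
P=dict(camera_params("wrist"),world_to_cam=np.load("pics/w21.npy"))
for z in (.058,.064,.07): print(ray("wrist",[(328.5,180)],z,P),np.ptp(ray("wrist",[(310,180),(347,180)],z,P)[:,1]))
print(ray("side",[(288/3+240,365/3+80)],.064))
E
```

```text
[[0.66963813 0.00596178 0.058     ]] 0.031780802688416966
[[0.66821934 0.00576277 0.064     ]] 0.031102980484717477
[[0.66680055 0.00556377 0.07      ]] 0.030425158281017987
[[0.67325165 0.00742541 0.064     ]]
```

```bash

python3 -m creep '[[[0.02,-0.01,0.2],[0,0,0],0],[[0.035,-0.01,0.4],[0,0,0],0],[[0.035,-0.01,0.6],[0,0,0],0],[[0.035,-0.01,0.8],[0,0,0],0],[[0.035,-0.01,1],[0,0,0],0],[[0.035,-0.01,1],[0,0,0],0],[[0.035,-0.01,1],[0,0,0],0],[[0.035,-0.01,1],[0,0,0],0]]'
python3 -m creep '[[[0,0,0.1],[0,0,0],0],[[0,0,0.2],[0,0,0],0],[[0,0,0.3],[0,0,0],0],[[0,0,0.4],[0,0,0],0],[[0,0,0.45],[0,0,0],0],[[0,0,0.45],[0,0,0],0],[[0,0,0.45],[0,0,0],0],[[0,0,0.45],[0,0,0],0]]'
python3 - <<'E'
from h import *
a=camera("side")[:,:,::-1]
cv2.imwrite("pics/s22.png",cv2.resize(a[140:240,280:400],None,fx=5,fy=5,interpolation=cv2.INTER_CUBIC))
E
```

```text
clock: 88.65
tcp_pos: [0.6686, 0.0052, 0.1177]
ee_rot: [[-0.082, 0.997, 0.002], [0.997, 0.082, 0.0], [-0.0, 0.002, -1.0]]
contact_force: [-0.2, 0.7, 1.4]
grip_width: -0.003
clock: 89.65
tcp_pos: [0.6682, 0.0051, 0.0813]
ee_rot: [[-0.082, 0.997, 0.001], [0.997, 0.082, 0.0], [-0.0, 0.001, -1.0]]
contact_force: [0.6, 0.5, 0.6]
grip_width: -0.003
```

View pics/s22.png

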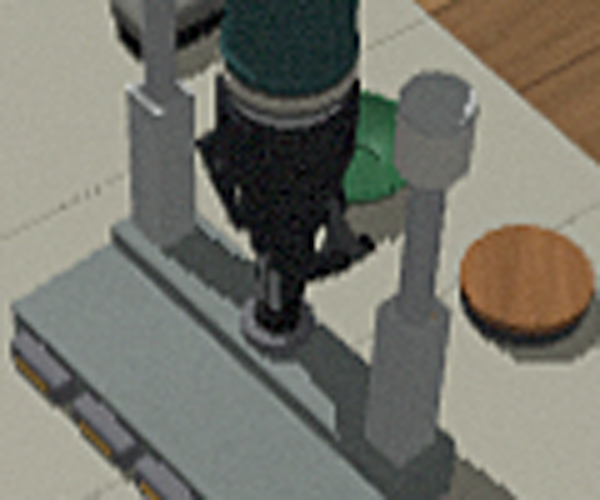

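```bash

python3 -m creep '[[[0,0,0.02],[0,0,0],0],[[0,0,0.04],[0,0,0],0],[[0,0,0.06],[0,0,0],0],[[0,0,0.08],[0,0,0],0],[[0,0,0.1],[0,0,0],0],[[0,0,0.12],[0,0,0],0],[[0,0,0.12],[0,0,0],0],[[0,0,0.12],[0,0,0],0]]'
```

```text
clock: 90.7
tcp_pos: [0.6679, 0.0051, 0.0715]
ee_rot: [[-0.082, 0.997, 0.0], [0.997, 0.082, -0.0], [-0.0, -0.0, -1.0]]
contact_force: [-1.0, -0.4, 3.5]
grip_width: -0.003
```

```bash

python3 -m creep '[[[0,0,0.02],[0,0,0],0],[[0,0,0.04],[0,0,0],0],[[0,0,0.06],[0,0,0],0],[[0,0,0.08],[0,0,0],0],[[0,0,0.08],[0,0,0],0],[[0,0,0.08],[0,0,0],0],[[0,0,0.08],[0,0,0],0],[[0,0,0.08],[0,0,0],0]]'
```

```text
clock: 91.7
tcp_pos: [0.668, 0.0051, 0.0679]
ee_rot: [[-0.081, 0.997, 0.0], [0.997, 0.081, -0.002], [-0.002, -0.0, -1.0]]
contact_force: [-6.2, -1.1, 20.8]
grip_width: -0.0
```

```bash

python3 -m creep '[[[0,0,-0.05],[0,0,0],0],[[0,0,-0.1],[0,0,0],0],[[0,0,-0.2],[0,0,0],0],[[0,0,-0.4],[0,0,0],0],[[0,0,-0.6],[0,0,0],0],[[0,0,-0.8],[0,0,0],0],[[0,0,-1],[0,0,0],0],[[0,0,-1],[0,0,0],0]]'
python3 -m creep '[[[0,0,-0.2],[0,0,0],0],[[0,0,-0.4],[0,0,0],0],[[0,0,-0.6],[0,0,0],0],[[0,0,-0.8],[0,0,0],0],[[0,0,-1],[0,0,0],0],[[0,0,-1],[0,0,0],0],[[0,0,-1],[0,0,0],0],[[0,0,-1],[0,0,0],0]]'
python3 - <<'E'
from h import *
a=camera("side")[:,:,::-1]
cv2.imwrite("pics/s23.png",cv2.resize(a[80:280,240:440],None,fx=3,fy=3,interpolation=cv2.INTER_CUBIC))
cv2.imwrite("pics/s23f.png",a); cv2.imwrite("pics/w23.png",camera("wrist")[:,:,::-1])
E
```

```text
clock: 92.7
tcp_pos: [0.6691, 0.0053, 0.1469]
ee_rot: [[-0.081, 0.997, 0.004], [0.997, 0.081, 0.0], [-0.0, 0.004, -1.0]]
contact_force: [0.1, 0.5, 0.1]
grip_width: -0.001
clock: 93.7
tcp_pos: [0.6673, 0.0049, 0.224]
ee_rot: [[-0.082, 0.997, -0.002], [0.997, 0.082, -0.0], [-0.0, -0.002, -1.0]]
contact_force: [-0.1, 0.3, -0.1]
grip_width: -0.005
```

View pics/s23.png

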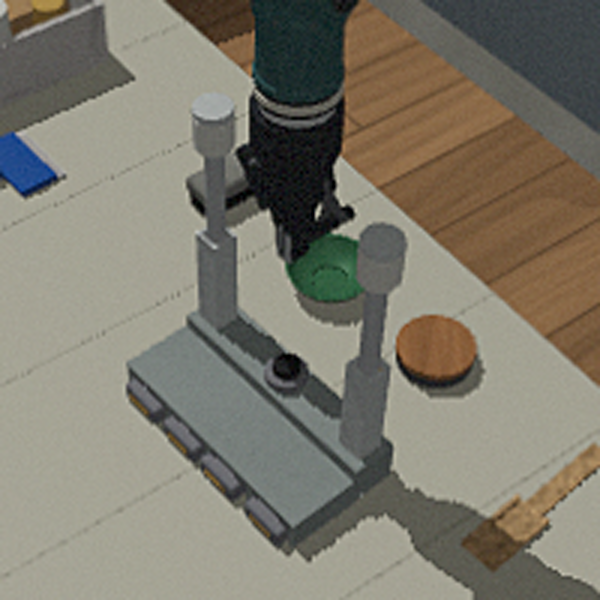

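View pics/s23f.png

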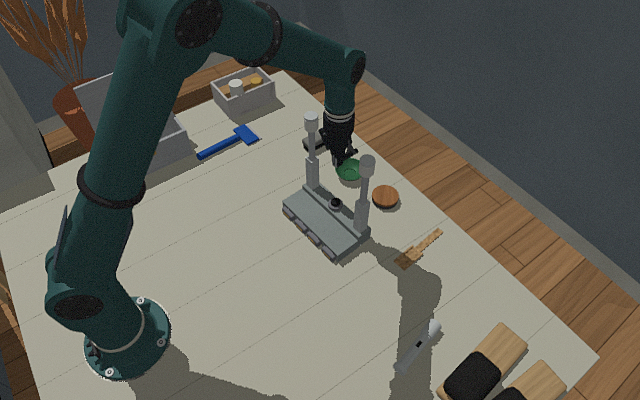

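View pics/w23.png

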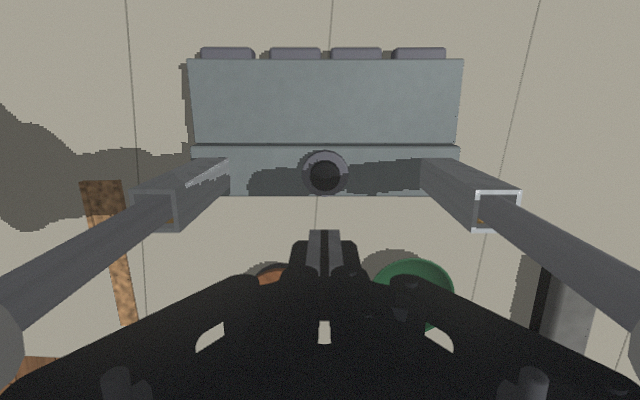

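```bash
python3 -c "
from bench import *
print(hand_in())"
```

```text
the job is handed in; nothing more can be done
None
```

The storm lamp is ready and the job was handed in just after 93.7 s on the robot's clock.

- **Packs:** all four went into bays 1–4, and I pushed each one against its stop (about 7–10 N with no further travel). The last pictures show four equal short stubs at the front of the lamp.
- **Masts:** I pulled both to the hard stop (30–36 N with no further travel). Pushing down with 17–19 N then moved neither more than about 3.5 mm from the stop, so both are locked. I judged the locks by this test and did not get a clear picture of the brass buttons.
- **Switch:** I pressed it last, until it bottomed at about 21 N, then let go. It looks sprung back in the final pictures.
- **Bystanders:** the scraper and flashlight were never touched and look to be where they were at the start.
- **Upsets:** I saw no pack knocked aside and no slip of the grip.

No check failed. The cameras' estimates of the lamp disagreed by about 2–4 mm in places, including on the mast heads and the switch. Every fit and grasp still worked.

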